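Stow the bar tools and pack the glasses on the deck trolley

TASK

Get the drinks trolley ready to be wheeled in: lay the spatula, the brush and the bottle opener flat in the bamboo tray, same side up as they lie now, each in the lane shaped for it with its head in the wide end, and pack every tumbler, straw cup and tin that is out into the low bamboo crate, standing on its floor in one row as they stand now (tumblers mouth down). Do not tip a glass over, and leave the ice bucket, the bottle rack and the coasters where they are.

Things in the scene. Friction and masses are not known exactly. Their poses are not given: they have to be found in the camera images.
- tray: Fixed bamboo tray, 194 x 177 mm, 20 mm high, floor 5 mm. Origin: centre of its underside, z up; x runs along its three lanes, wide (head) ends at +x. Each lane has a head pocket (x 24 to 92 mm) and a narrower handle pocket (x -92 to -34 mm), both 15 mm deep; between them an open trough for fingers (x -34 to 24 mm, bare floor) crosses all lanes.
- tray_spatula (a point): Middle of the spatula's lane, on the tray's floor (at 0, 51.5, 5 mm in the tray's frame, axes as the tray). Head pocket 64 mm wide, handle pocket 24 mm wide: the widest lane.
- tray_brush (a point): Middle of the brush's lane, on the tray's floor (at 0, -8.5, 5 mm in the tray's frame, axes as the tray). Head pocket 48 mm wide, handle pocket 24 mm wide: the middle lane.
- tray_opener (a point): Middle of the opener's lane, on the tray's floor (at 0, -60.5, 5 mm in the tray's frame, axes as the tray). Head pocket 34 mm wide, handle pocket 22 mm wide: the narrowest lane.
- crate: Low open bamboo crate fixed on the trolley, outside 76 mm (its x) x 244 mm (its y) x 32 mm high, walls and floor 5 mm thick; inside 66 x 234 mm. Origin: centre of its underside, z up. The things that go into it fit only in a single row along its y; all stand well above its walls.
- crate_in (a point): Centre of the crate's inner floor, 5 mm above the trolley top, axes as the crate.
- spatula: Small serving spatula lying flat, dark wooden handle 16 mm wide and 16 mm high from x = -72 to 28 mm, steel blade 56 mm wide and 5 mm thick from x = 28 to 86 mm; about 130 g. Origin: under the handle at the grip point, underside level; x towards the blade, z up.
- spatula_tip (a point): Front edge of the spatula's blade, 86 mm along x from its origin.
- brush: Bamboo glass brush lying bristles down, handle 16 mm wide and 16 mm high from x = -72 to 32 mm, head 40 mm wide and 22 mm high from x = 32 to 80 mm with white bristles; about 100 g. Origin: under the handle at the grip point, underside level; x towards the head, z up.
- brush_tip (a point): Front edge of the brush's head, 80 mm along x from its origin.
- opener: Flat bottle opener, black rubber handle 14 mm wide and 12 mm high from x = -72 to 50 mm, square steel loop 26 mm wide and 10 mm high from x = 50 to 80 mm; about 100 g. Origin: under the handle at the grip point, underside level; x towards the loop, z up.
- opener_tip (a point): Front edge of the opener's loop, 80 mm along x from its origin.
- tumbler1: Squat straight-sided glass tumbler standing mouth down (closed end up), 58 mm diameter, 80 mm high, about 240 g. Origin: centre of its underside. May be absent.
- tumbler2: A second tumbler, the same as tumbler1. May be absent.
- cup: Hard silicone straw cup, grey with a white lid (no straw in it), 54 mm diameter, 95 mm high, about 160 g. Origin: centre of its underside. May be absent.
- tin: Square aluminium tin with a flat lid, 50 x 50 mm, 75 mm high, about 200 g. Origin: centre of its underside, x and y square to its faces. May be absent.
- ice_bucket: Steel ice bucket with its flip-top lid shut, 196 mm diameter, 198 mm high, 2 kg; stands aside on the robot's right. Not part of the work. Origin: centre of its underside.
- rack: Bamboo bottle rack with slots, about 120 x 240 mm, 80 mm high with a green bottle lying in it, at the far left. Not part of the work. Origin: centre of its underside.
- coasters: Stack of cork coasters, 94 mm diameter, 30 mm high, at the far right. Not part of the work. Origin: centre of its underside.
Not all that is in view belongs to the job. Leave any green or turquoise look-alike of the brush alone.

How it is judged:
At the end, for the whole second after the job is handed in: Each tool lies flat (height 4 mm, tilt 0.06 rad) in its own lane, within 9 mm across and 30 mm along of its middle and 0.2 rad of its line, head in the wide end; each tumbler, cup and tin present stands upright (0.06 rad) on the crate floor (5 mm) inside its walls; all at rest (x of spatula in the frame of tray_spatula between -0.03 and 0.03 m and y of spatula in the frame of tray_spatula between -0.009 and 0.009 m and z of spatula in the frame of tray_spatula between -0.004 and 0.004 m and x of spatula_tip in the frame of tray_spatula above 0.045 m and angle between each of spatula, brush, opener, tumbler1, tumbler2, cup, tin's own z axis and vertical below 0.06 rad and angle between the x axis of spatula and the x axis of tray_spatula, either way round below 0.2 rad and linear speed of each of spatula, brush, opener, tumbler1, tumbler2, cup, tin below 0.03 m/s and x of brush in the frame of tray_brush between -0.03 and 0.03 m and y of brush in the frame of tray_brush between -0.009 and 0.009 m and z of brush in the frame of tray_brush between -0.004 and 0.004 m and x of brush_tip in the frame of tray_brush above 0.045 m and angle between the x axis of brush and the x axis of tray_brush, either way round below 0.2 rad and x of opener in the frame of tray_opener between -0.03 and 0.03 m and y of opener in the frame of tray_opener between -0.009 and 0.009 m and z of opener in the frame of tray_opener between -0.004 and 0.004 m and x of opener_tip in the frame of tray_opener above 0.045 m and angle between the x axis of opener and the x axis of tray_opener, either way round below 0.2 rad and x of tumbler1 in the frame of crate_in between -0.015 and 0.015 m and y of tumbler1 in the frame of crate_in between -0.097 and 0.097 m and z of tumbler1 in the frame of crate_in between -0.004 and 0.005 m and x of tumbler2 in the frame of crate_in between -0.015 and 0.015 m and y of tumbler2 in the frame of crate_in between -0.097 and 0.097 m and z of tumbler2 in the frame of crate_in between -0.004 and 0.005 m and x of cup in the frame of crate_in between -0.015 and 0.015 m and y of cup in the frame of crate_in between -0.097 and 0.097 m and z of cup in the frame of crate_in between -0.004 and 0.005 m and x of tin in the frame of crate_in between -0.015 and 0.015 m and y of tin in the frame of crate_in between -0.097 and 0.097 m and z of tin in the frame of crate_in between -0.004 and 0.005 m); the robot touches nothing.
It fails at once if a glass tumbler is tipped over (angle between any of tumbler1, tumbler2's own z axis and vertical above 0.7 rad).
It fails at once if the ice bucket, the bottle rack or the coasters are shifted by more than 3 cm (distance of any of ice_bucket, rack, coasters from where it was at the start of the episode above 0.03 m).
Of tumbler1, tumbler2, cup, tin only 3 to 4 are there at a start; the rules pass over those that are not, and their reading is None.
At some moment in a run one of spatula, brush, opener may be knocked a few centimetres aside while the robot is not near it.
It also fails if it takes over 200 s, if anything falls off the work surface, if the arm or the gripper's body presses on something with over 40 N, if the wrist force passes 120 N, or if a joint passes its speed limit or range.

ROBOT

A 6-joint arm with a two-finger parallel gripper is mounted at the origin on the work surface. World frame = base frame: x ahead of the robot, y to its left, z up, the work surface at z = 0. Lengths are in m, angles in rad, forces in N, time in s.
With the tool pointing down it reaches from about 0.4 to 0.825 m from the base axis. Payload 7 kg.
Tool frame: the origin (TCP) lies on the centre line of the jaws, within the pads' length; the fingertips stand ahead of it and the grasp point (between the pads) lies 6 mm ahead of it (ctrl.finger_overhang is the z of the fingertips in the tool frame, in m); z points along the fingers, y is the line along which they close (so a half turn about z gives the same grasp; the last joint's range is limited). The gripper opens to 85 mm and grips with 20 to 120 N. Pads are 22 mm wide; open, the fingers measure 114 mm over their backs; the gripper's body (76 mm by 85 mm) begins 54 mm behind the grasp point. The pads swing forward as they close: fully open they stand 13 mm farther back than shut.
Start: joints at [-0.96, 0.359, 0.012, 0, -1.224, -0.288], TCP at [0.214, -0.64, 0.256] pointing down, gripper open.
Joint ranges: [-3.07, 3.07], [-1.43, 2.12], [-1.02, 1.25], [-3.03, 1.67], [-3.05, -0], [-3.03, 3.03]. Speed limits (rad/s): [2.39, 2.39, 3.01, 3.14, 3.14, 3.14].

INTERFACE

Orientations are given as a rotation vector (axis times angle).
In Python, from cell import ctrl gives the robot as it stands. The module is installed in compiled form; this text tells all that it offers.
- The arm moves only by the tool arm_command, never from a script. Its argument "rows" is a list of rows, each a list of 5 numbers: the shift along the tool's x, y, z in m, then the turn about the tool's z in degrees, then the finger opening in m, from 0 to 0.0854. In form: [[x, y, z, spin, grip], ...]. A call has 1 to 10 rows; each row is the pose to reach, as a shift and turn from the pose commanded when the call began, along the tool's axes at that moment; what a row does not reach only later rows make up. A row lasts 1/12 s, in which the tool goes at most 41.7 mm and 7.16 degrees, less where a joint would pass 70% of its speed; a pose out of reach is approached as far as the arm can. A call with a gripper value outside its range is refused whole. The fingers move at their own pace and stop on an object; the grip force is fixed at half the most. Time passes only in rows, so rows that repeat a pose let the fingers close. It gives the time, the measured TCP pose, the force, the opening and the grip force at its end, in the units of the state.
- ctrl.get_obs(): the state, without advancing time (a new reading comes with each control period).
- ctrl.snapshot(name): name is "scene" or "top"; returns (picture, depth): 420x560x3 uint8, red, green, blue; 420x560 float32, m along the optical axis (not along the pixel's ray), 0 where there is no reading.
- ctrl.camera_info(name): a dict with "fx", "fy", "cx", "cy" (pixels), "camera_from_world" (4x4, takes a point from world to camera coordinates). Camera axes: x right, y up, looking along -z (the intrinsics and any distortion apply to the point x, -y, -z); pixel columns grow to the right and rows downward; lengths in m; the calibration is good to about 2 mm. A picture is of the moment at which its call begins. camera_info takes no time and is no camera call.
- ctrl.hand_in(): hands the job in; it is judged then, once.
Trained networks look in the newest picture that a camera, given by its name, has taken for a name from the list of things; names that differ only in an ending like _2 or _b are one class to them, and where a whole thing is asked for, a point or a joint stands for the part that bears it (a point fixed in the world has none). Each returns a list of dicts, best first, with "p" (0 to 1); they miss things now and then, are a little off and sometimes report something else, mostly with a low value. They report only what shows in the picture. A call takes as long as a camera call. They do not tell look-alikes from the thing itself.
- ctrl.recognise(camera, target): "extent" ([left, top, width, height] in pixels, round what is visible of it).
- ctrl.tip_of(camera, target): "location" ([column, row] in pixels: a listed point, or the origin of a listed thing).
The state is a dict: "time": time; "q": joint angles; "joint_vel": joint speeds; "joint_efforts": joint torques, N m; "position": TCP position; "tool_rot": TCP orientation; "wrist_force": force on the tool from outside, world axes, zero at the start; "wrist_torque": the same for the moment, N m; "finger_gap": finger opening in m; "gripper_force": force on a finger pad.
Only numpy, scipy, OpenCV 4.12 (cv2) and the standard library are available. Lean on these libraries where they do the work, as an engineer would, in place of code of your own. Each camera call takes 0.05 s, during which the arm holds its last target. There are 200 camera calls.

## Working session

There is one attempt and no reset: what is moved stays moved. The work goes in short steps, Python scripts to look and compute and a tool call to move; the robot and the scene stay as the last step left them, time stands still between calls to the robot, and variables do not carry over. Pictures are saved under pics/ and viewed, at most 14 in all, crops included, and the job is handed in when it is done.

Besides the shell and the picture viewer there is one more tool, called after "Request:" in YAML: its name, and indented under it one key for each argument. arm_command: Moves the arm, as the interface text tells. Its arguments: {"type":"object","properties":{"rows":{"type":"array"}},"required":["rows"]}

```bash
mkdir -p pics; cat > h.py <<'E'
from cell import ctrl
import numpy as np, cv2
from scipy.spatial.transform import Rotation as R
def snap(cam,name=None):
    im,d=ctrl.snapshot(cam)
    if name: cv2.imwrite('pics/%s.png'%name,im[:,:,::-1])
    return im,d
def cloud(cam,d):
    c=ctrl.camera_info(cam); T=np.linalg.inv(np.array(c['camera_from_world']))
    v,u=np.mgrid[:d.shape[0],:d.shape[1]]
    P=np.stack([(u-c['cx'])/c['fx']*d,-(v-c['cy'])/c['fy']*d,-d],-1)
    return P@T[:3,:3].T+T[:3,3]
def proj(cam,p):
    c=ctrl.camera_info(cam); T=np.array(c['camera_from_world']); q=T[:3,:3]@np.array(p)+T[:3,3]
    return c['cx']+c['fx']*q[0]/-q[2], c['cy']-c['fy']*q[1]/-q[2]
E
python3 - <<'E'
from h import *
print({k:v for k,v in ctrl.camera_info('top').items()})
o=ctrl.get_obs(); print(o, ctrl.finger_overhang)
for c in('scene','top'):
    im,d=snap(c,c+'0'); np.save(c+'0.npy',d)
E
```

```text
{'fx': 465.5010836674709, 'fy': 465.5010836674709, 'cx': 273.5150186780155, 'cy': 209.21343434952362, 'camera_from_world': array([[-0.02836516, -0.99951727,  0.01267453, -0.12458797],
       [ 0.99829813, -0.02767967,  0.05132917, -0.5357657 ],
       [-0.05095356,  0.01410892,  0.99860136, -1.61518043],
       [ 0.        ,  0.        ,  0.        ,  1.        ]])}
{'time': 0.0, 'q': array([-9.59904697e-01,  3.59385464e-01,  1.10762201e-02, -3.43648795e-04,
       -1.22409168e+00, -2.88066102e-01]), 'joint_vel': array([ 0.00074152, -0.00106793, -0.00062644, -0.00034277,  0.00031237,
        0.00068866]), 'joint_efforts': array([-1.63674144e-03, -5.83310652e+01,  2.93418092e+01,  6.93671420e+00,
       -6.12907461e-03,  4.56445548e-09]), 'position': array([ 0.21396325, -0.63973824,  0.25537329]), 'tool_rot': array([ 5.04647188e-01, -3.10038344e+00, -2.49034948e-03]), 'wrist_force': array([-1.01784804, -0.59182821, -0.92706425]), 'wrist_torque': array([-0.00828337,  0.02726253, -0.02090551]), 'gripper_force': 0.0, 'finger_gap': 0.08547784079644083} 0.025
```

View pics/top0.png

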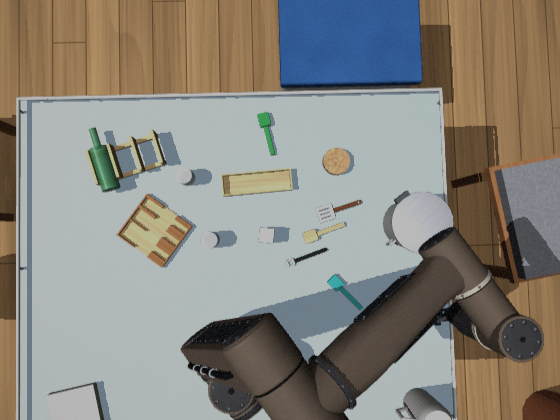

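View pics/scene0.png

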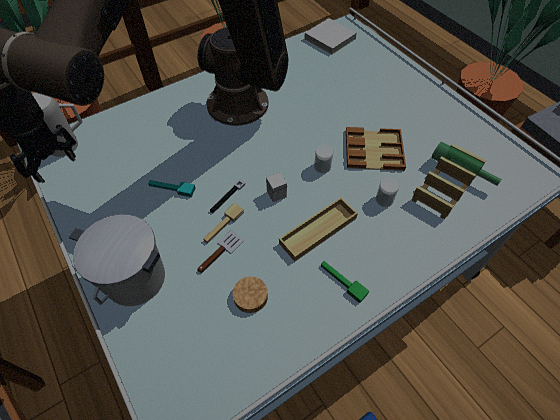

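The top view shows the tray at about (155,231), the crate at (257,183) and the tin at (266,235), with round items at (210,239) and (186,176). The spatula is at (340,210), the brush at (325,232) and the opener at (307,257). The look-alikes are green at (266,133) and turquoise at (345,292). Next I'll measure from depth and take an enlarged crop.

```bash
python3 - <<'E'
from h import *
im=cv2.imread('pics/top0.png'); d=np.load('top0.npy')
cv2.imwrite('pics/c1.png',cv2.resize(im[100:300,80:400],None,fx=2.5,fy=2.5,interpolation=cv2.INTER_CUBIC))
P=cloud('top',d); 
m=((P[...,2]>0.004)&(P[...,2]<0.15)&(P[...,0]>0.2)&(P[...,0]<0.9)&(abs(P[...,1])<.6)).astype(np.uint8)
m[:, 400:]=0
n,l,s,c=cv2.connectedComponentsWithStats(m)
pt=P[(d>0)][::37]; t=P[200:300,40:110]; print('table z',np.median(t[...,2]))
for i in range(1,n):
    if s[i,4]<25: continue
    q=P[l==i]; r=cv2.minAreaRect((q[:,:2]*1000).astype(np.float32))
    print(s[i],c[i].round(0),'z med/max',np.median(q[:,2]).round(3),q[:,2].max().round(3),'xy',q[:,:2].mean(0).round(3),[np.round(x,1) for x in r])
for t in ['tray','crate','spatula','spatula_tip','brush','brush_tip','opener','opener_tip','tumbler1','cup','tin']:
    print(t,[(np.round(r['location']).tolist(),round(r['p'],2)) for r in ctrl.tip_of('top',t)])
E
```

```text
table z 0.0013328258116142022
[256 110  22  48 338] [266. 130.] z med/max 0.019 0.033 xy [ 0.812 -0.122] [array([ 800.4, -122.6]), array([164.9,  54.2]), np.float64(13.2)]
[ 72 113   7  19  29] [ 75. 123.] z med/max 0.006 0.009 xy [0.858 0.553] [array([860.1, 550.3]), array([21.2, 62.4]), np.float64(64.0)]
[ 62 115  12  12  36] [ 67. 119.] z med/max 0.005 0.012 xy [0.87 0.58] [array([870.2, 582.9]), array([36.9, 37.8]), np.float64(69.9)]
[122 119  12  10  33] [127. 123.] z med/max 0.006 0.013 xy [0.85 0.37] [array([851.2, 370.4]), array([25.8, 38.8]), np.float64(22.2)]
[  84  125   86   70 2373] [118. 160.] z med/max 0.063 0.089 xy [0.715 0.387] [array([753. , 384.6]), array([240.6, 287.6]), np.float64(22.0)]
[319 146  35  30 625] [336. 161.] z med/max 0.029 0.04 xy [ 0.694 -0.362] [array([ 700.2, -364.4]), array([103.4, 115.6]), np.float64(28.7)]
[173 165  31  23 338] [185. 176.] z med/max 0.079 0.091 xy [0.651 0.158] [array([655. , 166.4]), array([107.1,  67.3]), np.float64(65.3)]
[ 213  166   81   37 1366] [255. 182.] z med/max 0.008 0.042 xy [ 0.629 -0.077] [array([623.6, -70.2])
[... 1572 characters left out ...]
4(28.7)]
tray [([155.0, 230.0], 0.62), ([131.0, 159.0], 0.46)]
crate [([260.0, 183.0], 0.77)]
spatula [([338.0, 209.0], 0.78)]
spatula_tip [([319.0, 214.0], 0.73), ([338.0, 207.0], 0.72), ([166.0, 217.0], 0.49)]
brush [([265.0, 133.0], 0.76), ([338.0, 160.0], 0.73), ([323.0, 232.0], 0.71), ([153.0, 227.0], 0.56), ([345.0, 292.0], 0.52)]
brush_tip [([331.0, 276.0], 0.78), ([301.0, 239.0], 0.69), ([264.0, 108.0], 0.53), ([323.0, 232.0], 0.33)]
opener [([307.0, 253.0], 0.66)]
opener_tip [([286.0, 262.0], 0.56)]
tumbler1 [([213.0, 240.0], 0.73), ([189.0, 177.0], 0.7)]
cup [([315.0, 212.0], 0.65), ([284.0, 265.0], 0.41), ([156.0, 230.0], 0.18)]
tin [([155.0, 230.0], 0.57), ([266.0, 235.0], 0.53)]
```

View pics/c1.png

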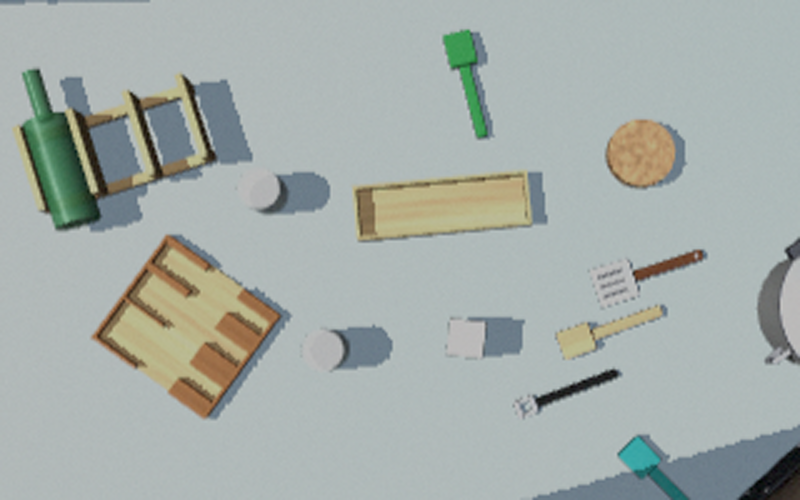

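The zoomed view shows two tumblers at about (186,176) and (210,239), both reading 0.08 m high in depth, plus the tin at (266,235). There is no cup. Tool heads point left, and the tray's wide pockets face up-left or down-right. I'll fit silhouettes in both cameras to settle that.

```bash
cat >> h.py <<'E'
from scipy.optimize import minimize
def box(x0,x1,y0,y1,z0,z1): return np.array([[x,y,z] for x in(x0,x1) for y in(y0,y1) for z in(z0,z1)],float)
def cyl(r,h): a=np.linspace(0,6.28,40); return np.array([[r*np.cos(t),r*np.sin(t),z] for t in a for z in(0,h)])
M={'tray':[box(-.097,.097,-.0885,.0885,0,.02)],'crate':[box(-.038,.038,-.122,.122,0,.032)],
'spatula':[box(-.072,.028,-.008,.008,0,.016)],'brush':[box(-.072,.032,-.008,.008,0,.016),box(.032,.080,-.02,.02,0,.022)],
'opener':[box(-.072,.050,-.007,.007,0,.012)],'tin':[box(-.025,.025,-.025,.025,0,.075)],'tumbler':[cyl(.029,.08)]}
def projn(cam,Q):
    c=ctrl.camera_info(cam); T=np.array(c['camera_from_world']); q=Q@T[:3,:3].T+T[:3,3]
    return np.stack([c['cx']-c['fx']*q[:,0]/q[:,2], c['cy']+c['fy']*q[:,1]/q[:,2]],1)
def fit(cam,name,mask,p0,yaw=True,z=0.):
    """mask: bool image. p0=x,y,yaw. maximise IoU at 4x, local window"""
    S=4
    uv=projn(cam,np.array([[p0[0],p0[1],.02]]))[0]; w=70
    u0,v0=max(0,int(uv[0])-w),max(0,int(uv[1])-w)
    sub=mask[v0:v0+2*w,u0:u0+2*w].astype(np.float32)
    big=cv2.resize(sub,None,fx=S,fy=S,interpolation=cv2.INTER_LINEAR)>.5
    def cost(p):
        r=np.zeros(big.shape,np.uint8); c,s=np.cos(p[2]),np.sin(p[2])
        for b in M[name]:
            Q=b@np.array([[c,-s,0],[s,c,0],[0,0,1]]).T+[p[0],p[1],z]
            pp=((projn(cam,Q)-[u0,v0]+.5)*S-.5)
            h=cv2.convexHull(pp.astype(np.float32)); cv2.fillConvexPoly(r,np.round(h*16).astype(np.int32),1,shift=4)
        r=r>0; return 1-(r&big).sum()/max(1,(r|big).sum())
    best=None
    st=np.array([.012,.012,.1 if yaw else 0])
    p=np.array(p0,float)
    for k in range(4):
        sx=[p]+[p+st*e/2**k for e in np.eye(3)[:3 if yaw else 2]]
        if not yaw:
            f=lambda q:cost([q[0],q[1],p0[2]]); r=minimize(f,p[:2],method='Nelder-Mead',options=dict(initial_simplex=[s[:2] for s in sx],maxiter=150)); p=np.array([*r.x,p0[2]])
        else:
            r=minimize(cost,p,method='Nelder-Mead',options=dict(initial_simplex=sx,maxiter=200)); p=r.x
    return p,1-r.fun
def masks(im):
    L=cv2.cvtColor(im,cv2.COLOR_RGB2LAB).astype(int); 
    return dict(b=L[...,2]-128,a=L[...,1]-128,l=L[...,0])
E
python3 - <<'E'
from h import *
P0={'tray':[.47,.28,0],'crate':[.622,-.075,.08],'spatula':[.527,-.365,1.8],'brush':[.447,-.306,1.8],'opener':[.36,-.247,1.8],'tin':[.44,-.105,.08]}
for cam in('top','scene'):
    im=cv2.imread('pics/%s0.png'%cam)[:,:,::-1].copy(); m=masks(im)
    for n,p in P0.items():
        u,v=projn(cam,np.array([[p[0],p[1],.02]]))[0].astype(int)
        W=np.s_[v-8:v+9:4,u-8:u+9:4]
        if n in('tray','crate','brush'): mk=m['b']>8
        elif n=='spatula': mk=(m['a']>6)
        elif n=='opener': mk=m['l']<45
        else: continue
        best=max((fit(cam,n,mk,[p[0],p[1],p[2]+dy]) for dy in ([0.5,.7,.9] if n=='tray' else [-.12,.12])),key=lambda t:t[1])
        print(cam,n,best[0].round(4),round(best[1],3), 'med b,a,l',[int(np.median(m[k][W])) for k in'bal'])
    d=np.load(cam+'0.npy'); Q=cloud(cam,d)
    for n,c in(('t1',(.645,.16)),('t2',(.435,.085)),('tin',(.442,-.11))):
        s=(np.hypot(Q[...,0]-c[0],Q[...,1]-c[1])<.06)&(Q[...,2]>.06)&(Q[...,2]<.11); q=Q[s]
        top=q[abs(q[:,2]-np.median(q[:,2]))<.006]
        print(cam,n,len(q),np.median(q[:,2]).round(3),'bbox mid',((q.max(0)+q.min(0))/2).round(3),'ext',np.ptp(q,axis=0).round(3),'mean',top.mean(0).round(3),cv2.minAreaRect((top[:,:2]*1000).astype(np.float32)))
E
```

```text
top tray [0.4713 0.2786 0.9203] 0.747 med b,a,l [23, -4, 186]
top crate [ 0.63   -0.0825  0.0692] 0.721 med b,a,l [23, -4, 185]
top spatula [ 0.531  -0.3771  1.8676] 0.245 med b,a,l [-1, -3, 190]Traceback (most recent call last):
  File "<stdin>", line 12, in <module>
  File "<stdin>", line 12, in <genexpr>
  File "h.py", line 47, in fit
    r=minimize(cost,p,method='Nelder-Mead',options=dict(initial_simplex=sx,maxiter=200)); p=r.x
    res = _minimize_neldermead(fun, x0, args, callback, bounds=bounds,
                               **options)
    fxr = func(xr)
    fx = function(np.copy(x), *(wrapper_args + args))
  File "h.py", line 36, in cost
    pp=((projn(cam,Q)-[u0,v0]+.5)*S-.5)
         ~~~~~^^^^^^^
  File "h.py", line 23, in projn
    c=ctrl.camera_info(cam); T=np.array(c['camera_from_world']); q=Q@T[:3,:3].T+T[:3,3]
ValueError: time passes only in moves, steps and waits
```

```bash
python3 - <<'E'
s=open('h.py').read()
s=s.replace("import numpy as np, cv2","import numpy as np, cv2, functools\nCI=functools.lru_cache(None)(lambda cam: ctrl.camera_info(cam))")
s=s.replace("c=ctrl.camera_info(cam)","c=CI(cam)")
s=s.replace("    sub=mask[v0","""    k=cv2.morphologyEx(mask.astype(np.uint8),cv2.MORPH_CLOSE,np.ones((3,3)))
    n,l,st,ce=cv2.connectedComponentsWithStats(k)
    i=min((i for i in range(1,n) if st[i,4]>40),key=lambda i:np.hypot(*(ce[i]-uv)),default=0)
    mask=(l==i) if name in('tray','crate') else (l==i)&mask
    sub=mask[v0""")
open('h.py','w').write(s)
E
cat > m.py <<'E'
from h import *
import sys
P0={'tray':[.47,.28,0],'crate':[.622,-.075,.08],'spatula':[.527,-.365,1.8],'brush':[.447,-.306,1.8],'opener':[.36,-.247,1.8],'tin':[.44,-.105,.08]}
def tools(cam,im,names,P0=P0):
    m=masks(im)
    for n in names:
        p=P0[n]
        if n in('tray','crate','brush'): mk=m['b']>8
        elif n=='spatula': mk=(m['a']>6)
        elif n=='opener': mk=m['l']<60
        best=max((fit(cam,n,mk,[p[0],p[1],p[2]+dy]) for dy in ([0.5,.7,.9] if n=='tray' else [-.12,.12])),key=lambda t:t[1])
        print(cam,n,best[0].round(4),'iou',round(best[1],3))
E
python3 - <<'E'
from m import *
for cam in('top','scene'):
    im=cv2.imread('pics/%s0.png'%cam)[:,:,::-1].copy()
    tools(cam,im,['tray','crate','spatula','brush','opener'])
    d=np.load(cam+'0.npy'); Q=cloud(cam,d)
    for n,c in(('t1',(.645,.16)),('t2',(.435,.085)),('tin',(.442,-.11))):
        s=(np.hypot(Q[...,0]-c[0],Q[...,1]-c[1])<.06)&(Q[...,2]>.06)&(Q[...,2]<.11); q=Q[s]
        top=q[abs(q[:,2]-np.median(q[:,2]))<.006]
        print(cam,n,len(q),np.median(q[:,2]).round(3),'bbox mid',((q.max(0)+q.min(0))/2).round(3),'ext',np.ptp(q,axis=0).round(3),'mean',top.mean(0).round(3),[np.round(x,1) for x in cv2.minAreaRect((top[:,:2]*1000).astype(np.float32))])
E
```

```text
top tray [0.4713 0.2786 0.9188] iou 0.978
top crate [ 0.6301 -0.0824  0.0688] iou 0.966
top spatula [ 0.531  -0.3764  1.8628] iou 0.779
top brush [ 0.4524 -0.3167  1.8904] iou 0.903
top opener [ 0.3659 -0.253   1.907 ] iou 0.663
top t1 247 0.081 bbox mid [0.652 0.162 0.076] ext [0.056 0.057 0.03 ] mean [0.652 0.162 0.081] [array([651.8, 161.9]), array([55.4, 56.3]), np.float64(29.6)]
top t2 239 0.08 bbox mid [0.432 0.08  0.078] ext [0.054 0.054 0.026] mean [0.432 0.081 0.08 ] [array([431.8,  80. ]), array([54. , 53.7]), np.float64(89.5)]
top tin 217 0.075 bbox mid [ 0.441 -0.113  0.077] ext [0.052 0.052 0.024] mean [ 0.442 -0.111  0.075] [array([ 441.3, -110.9]), array([47.2, 50.4]), np.float64(88.4)]
scene tray [0.4674 0.2765 0.9172] iou 0.885
scene crate [ 0.6259 -0.0832  0.078 ] iou 0.947
scene spatula [ 0.5256 -0.378   1.886 ] iou 0.569
scene brush [ 0.4483 -0.3194  1.943 ] iou 0.724
scene opener [ 0.3639 -0.2545  1.9187] iou 0.715
scene t1 292 0.079 bbox mid [0.653 0.158 0.073] ext [0.056 0.057 0.025] mean [0.653 0.157 0.079] [array([652.7, 158.4]), array([56. , 57.5]), np.float64(0.4)]
scene t2 253 0.079 bbox mid [0.432 0.077 0.073] ext [0.06  0.057 0.025] mean [0.434 0.075 0.079] [array([433.,  76.]), array([52.4, 59.2]), np.float64(51.2)]
scene tin 254 0.074 bbox mid [ 0.444 -0.116  0.07 ] ext [0.058 0.054 0.019] mean [ 0.445 -0.116  0.074] [array([ 443.5, -115. ]), array([51.6, 53.4]), np.float64(80.6)]
```

```bash
cat > plan.py <<'E'
from h import *
def plan(*tg):
    """tg: (x,y,z,axis yaw) ; axis yaw = direction of tool x (perp. to closing), mod pi. prints shift+spin from current pose"""
    o=ctrl.get_obs(); T=R.from_rotvec(o['tool_rot']).as_matrix(); p=np.array(o['position'])
    print('t %.1f'%o['time'],'pos',p.round(4),'q',np.round(o['q'],2),'gap',round(o['finger_gap'],4),'F',np.round(o['wrist_force'],1),'zaxis',T[:,2].round(3),'xyaw',round(np.arctan2(T[1,0],T[0,0]),3))
    y0=np.arctan2(T[1,0],T[0,0])
    for x,y,z,a in tg:
        s=T.T@(np.array([x,y,z])-p)
        # tool z down: turning +s about tool z lowers world yaw
        d=(y0-a+np.pi/2)%np.pi-np.pi/2
        print([x,y,z,a],'shift',s.round(4),'spin',round(np.degrees(d),1),'or',round(np.degrees(d)-np.sign(d)*180,1),'dist',round(np.linalg.norm(s),3))
E
python3 - <<'E'
from plan import *
plan((.529,-.377,.10,1.87),(.529,-.377,.027,1.87),(.366,-.254,.1,1.91),(.471,.279,.1,.918))
E
```

```text
t 0.7 pos [ 0.2141 -0.6401  0.2563] q [-0.96  0.36  0.01 -0.   -1.22 -0.29] gap 0.0856 F [ 0.4 -0.4  0.2] zaxis [ 0. -0. -1.] xyaw -2.819
[0.529, -0.377, 0.1, 1.87] shift [-0.3821  0.1496  0.1563] spin -88.6 or 91.4 dist 0.439
[0.529, -0.377, 0.027, 1.87] shift [-0.3821  0.1497  0.2293] spin -88.6 or 91.4 dist 0.47
[0.366, -0.254, 0.1, 1.91] shift [-0.2665  0.318   0.1563] spin 89.1 or -90.9 dist 0.443
[0.471, 0.279, 0.1, 0.918] shift [-0.5352  0.7902  0.1563] spin -34.1 or 145.9 dist 0.967
```

Request:
arm_command:
  rows:
    - [-0.382, 0.15, 0, -71, 0.04]
    - [-0.382, 0.15, 0, -71, 0.04]
    - [-0.382, 0.15, 0, -71, 0.04]
    - [-0.382, 0.15, 0, -71, 0.04]
    - [-0.382, 0.15, 0, -71, 0.04]
    - [-0.382, 0.15, 0, -71, 0.04]
    - [-0.382, 0.15, 0, -71, 0.04]
    - [-0.382, 0.15, 0, -71, 0.04]
    - [-0.382, 0.15, 0, -71, 0.04]
    - [-0.382, 0.15, 0, -71, 0.04]

```text
time: 1.48
position: [0.5306, -0.3747, 0.2566]
tool_rot: [-2.219, 2.223, -0.001]
wrist_force: [0.3, -0.1, 0.3]
finger_gap: 0.04
gripper_force: 0.0
```

```bash
python3 - <<'E'
from plan import *
from m import tools
for c in('top','scene'): tools(c,snap(c)[0],['spatula','brush','opener'])
plan((.529,-.377,.12,-1.27),(.529,-.377,.027,-1.27))
E
```

```text
top spatula [ 0.5267 -0.3622  1.9038] iou 0.401
top brush [ 0.453  -0.3177  1.8875] iou 0.807
top opener [ 0.36  -0.247  1.68 ] iou 0.0
scene spatula [ 0.5273 -0.3793  1.9394] iou 0.594
scene brush [ 0.4476 -0.3175  1.9184] iou 0.743
scene opener [ 0.36  -0.247  1.68 ] iou 0.0
t 1.6 pos [ 0.5325 -0.3734  0.256 ] q [-0.31  0.32 -0.05 -0.   -1.2   0.31] gap 0.0398 F [-1.9  0.8  0.6] zaxis [ 0.001  0.    -1.   ] xyaw -1.57
[0.529, -0.377, 0.12, -1.27] shift [0.0036 0.0035 0.136 ] spin -17.2 or 162.8 dist 0.136
[0.529, -0.377, 0.027, -1.27] shift [0.0036 0.0036 0.229 ] spin -17.2 or 162.8 dist 0.229
```

Request:
arm_command:
  rows:
    - [0, 0, 0.1, -17, 0.04]
    - [0, 0, 0.1, -17, 0.04]
    - [0, 0, 0.1, -17, 0.04]
    - [0, 0, 0.2, -17, 0.04]
    - [0, 0, 0.2, -17, 0.04]
    - [0, 0, 0.22, -17, 0.04]
    - [0, 0, 0.22, -17, 0.04]

```text
time: 2.17
position: [0.5238, -0.3749, 0.0287]
tool_rot: [2.513, -1.881, -0.019]
wrist_force: [-1.5, 0.6, -1.4]
finger_gap: 0.0401
gripper_force: 0.0
```

```bash
python3 - <<'E'
from plan import *
im,d=snap('top'); cv2.imwrite('pics/g1.png',cv2.resize(im[150:300,250:420,::-1],None,fx=3.5,fy=3.5,interpolation=cv2.INTER_CUBIC))
im,d=snap('scene'); cv2.imwrite('pics/g1s.png',cv2.resize(im[130:290,130:300,::-1],None,fx=3.5,fy=3.5,interpolation=cv2.INTER_CUBIC))
plan((.529,-.377,.027,-1.27))
E
```

```text
t 2.3 pos [ 0.5281 -0.3769  0.0359] q [-0.32  0.52 -0.29  0.   -0.76  0.61] gap 0.0401 F [ 0.  -1.   0.5] zaxis [-0.003  0.    -1.   ] xyaw -1.283
[0.529, -0.377, 0.027, -1.27] shift [ 0.0003 -0.0008  0.0089] spin -0.7 or 179.3 dist 0.009
```

View pics/g1s.png

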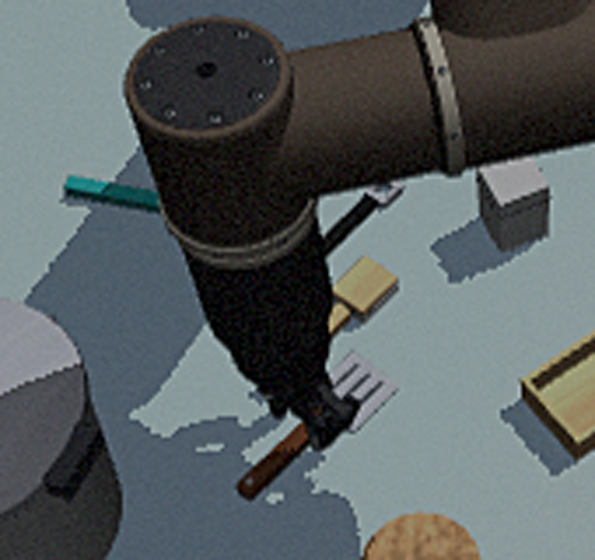

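The scene crop shows the fingers straddling the spatula handle just behind the blade. I'll descend the last 9 mm slowly and close.

Request:
arm_command:
  rows:
    - [0, 0, 0.004, -0.7, 0.04]
    - [0, 0, 0.008, -0.7, 0.04]
    - [0, 0, 0.008, -0.7, 0.01]
    - [0, 0, 0.008, -0.7, 0.01]
    - [0, 0, 0.008, -0.7, 0.01]
    - [0, 0, 0.008, -0.7, 0.01]
    - [0, 0, 0.008, -0.7, 0.01]

```text
time: 2.85
position: [0.5298, -0.377, 0.0302]
tool_rot: [-2.529, 1.864, -0.004]
wrist_force: [-0.8, 1.7, 6.3]
finger_gap: 0.0138
gripper_force: 60.2
```

```bash
python3 - <<'E'
from plan import *
print(ctrl.get_obs()['gripper_force'])
plan((.471,.279,.13,-2.22))
E
```

```text
60.23030877113342
t 2.9 pos [ 0.5298 -0.377   0.0302] q [-0.32  0.53 -0.29  0.   -0.75  0.62] gap 0.0138 F [-0.8  1.7  6.3] zaxis [ 0.003 -0.001 -1.   ] xyaw -1.27
[0.471, 0.279, 0.13, -2.22] shift [-0.6438 -0.1383 -0.1007] spin 54.4 or -125.6 dist 0.666
```

Request:
arm_command:
  rows:
    - [0, 0, -0.03, 0, 0.005]
    - [0, 0, -0.07, 0, 0.005]
    - [0, 0, -0.11, 0, 0.005]
    - [-0.3, -0.064, -0.12, 54, 0.005]
    - [-0.3, -0.064, -0.12, 54, 0.005]
    - [-0.3, -0.064, -0.12, 54, 0.005]
    - [-0.3, -0.064, -0.12, 54, 0.005]
    - [-0.3, -0.064, -0.12, 54, 0.005]
    - [-0.3, -0.064, -0.12, 54, 0.005]
    - [-0.3, -0.064, -0.12, 54, 0.005]

```text
time: 3.68
position: [0.5047, -0.1092, 0.1477]
tool_rot: [-1.595, 2.705, -0.0]
wrist_force: [1.2, 0.3, -1.4]
finger_gap: 0.0142
gripper_force: 59.2
```

```bash
python3 - <<'E'
from plan import *
print(ctrl.get_obs()['gripper_force'])
c,s=np.cos(.918),np.sin(.918)
for X,Y in((.4713,.2786),(.4694,.2776)): print('spat lane',X+c*-.004-s*.0515,Y+s*-.004+c*.0515)
plan((.43,.31,.14,-2.22))
im,d=snap('scene'); cv2.imwrite('pics/g2s.png',cv2.resize(im[:240,180:480,::-1],None,fx=2.5,fy=2.5,interpolation=cv2.INTER_CUBIC))
E
```

```text
59.20251488685608
spat lane 0.42795935736087004 0.30670406902260294
spat lane 0.42605935736087003 0.30570406902260294
t 3.7 pos [ 0.5047 -0.1092  0.1477] q [ 0.17  0.2  -0.48 -0.   -0.89 -0.67] gap 0.0142 F [ 1.2  0.3 -1.4] zaxis [ 0.001  0.    -1.   ] xyaw -2.076
[0.43, 0.31, 0.14, -2.22] shift [-0.3306  0.2683  0.0078] spin 8.2 or -171.8 dist 0.426
```

View pics/g2s.png

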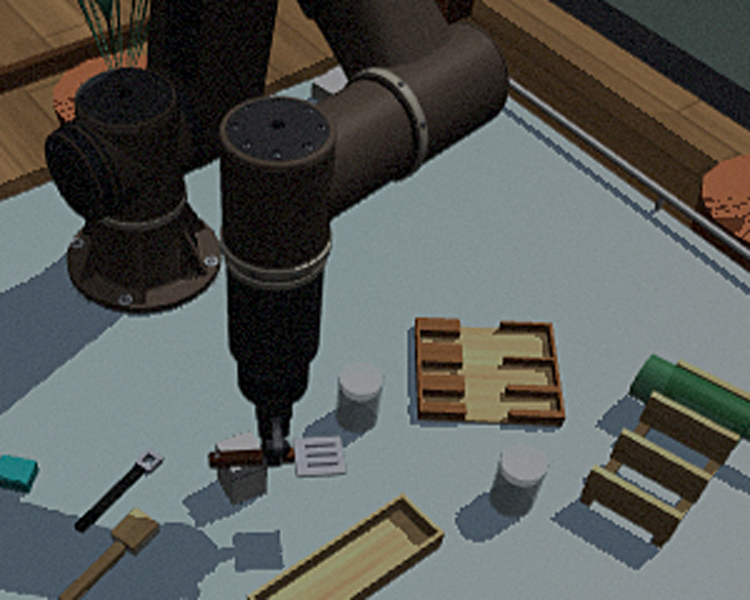

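The spatula is held level with its blade leading. The tray's wide pockets are on the right of this view and the widest lane is at the back, as computed. I'll carry it to above that lane.

Request:
arm_command:
  rows:
    - [-0.33, 0.267, 0, 8.2, 0.005]
    - [-0.33, 0.267, 0, 8.2, 0.005]
    - [-0.33, 0.267, 0, 8.2, 0.005]
    - [-0.33, 0.267, 0, 8.2, 0.005]
    - [-0.33, 0.267, 0, 8.2, 0.005]
    - [-0.33, 0.267, 0, 8.2, 0.005]
    - [-0.33, 0.267, 0, 8.2, 0.005]
    - [-0.33, 0.267, 0, 8.2, 0.005]
    - [-0.33, 0.267, 0, 8.2, 0.005]
    - [-0.33, 0.267, 0, 8.2, 0.005]

```text
time: 4.57
position: [0.4305, 0.2953, 0.1478]
tool_rot: [-1.406, 2.808, 0.001]
wrist_force: [2.0, 0.2, -1.8]
finger_gap: 0.0143
gripper_force: 59.3
```

Request:
arm_command:
  rows:
    - [0, 0, 0.03, 0, 0.005]
    - [0, 0, 0.06, 0, 0.005]
    - [0, 0, 0.06, 0, 0.005]
    - [0, 0, 0.06, 0, 0.005]

```text
time: 4.9
position: [0.4308, 0.2924, 0.0865]
tool_rot: [1.405, -2.806, 0.003]
wrist_force: [1.5, 0.3, -0.7]
finger_gap: 0.0145
gripper_force: 59.3
```

```bash
python3 - <<'E'
from plan import *
im,d=snap('top'); cv2.imwrite('pics/t3.png',im[:,:,::-1]);np.save('t3.npy',d)
im2,d2=snap('scene'); cv2.imwrite('pics/s3.png',im2[:,:,::-1])
a=cv2.resize(im[180:280,100:220,::-1],(600,500),interpolation=cv2.INTER_CUBIC)
cv2.imwrite('pics/t3c.png',a)
b=cv2.resize(im2[100:190,300:420,::-1],(800,600),interpolation=cv2.INTER_CUBIC); cv2.imwrite('pics/s3c.png',b)
plan((.427,.306,.08,-2.22))
E
```

```text
t 5.0 pos [0.4323 0.2937 0.0886] q [ 0.97  0.29 -0.54  0.   -0.75 -1.62] gap 0.0143 F [-0.   0.4 -2.1] zaxis [ 0.001  0.001 -1.   ] xyaw -2.214
[0.427, 0.306, 0.08, -2.22] shift [-0.0067  0.0116  0.0086] spin 0.4 or -179.6 dist 0.016
```

View pics/t3c.png

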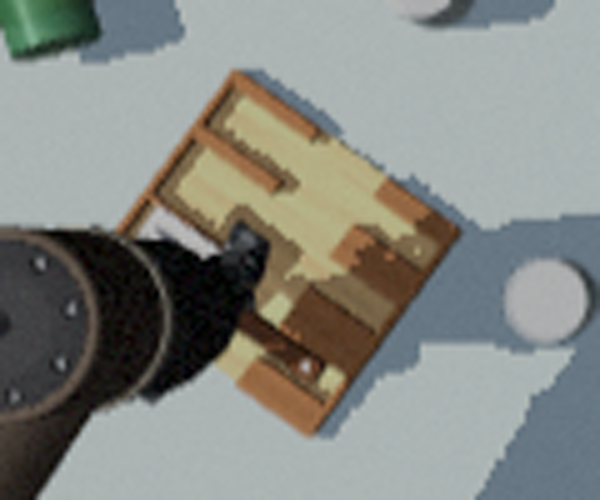

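The top crop shows the spatula over the back lane, with its handle end at about pixel (163.6,254.4) and the jaws at roughly (149,229). I'll check the camera against the arm using that handle end.

```bash
python3 - <<'E'
from plan import *
def back(cam,u,v,z):
    c=CI(cam); T=np.linalg.inv(c['camera_from_world']); r=T[:3,:3]@np.array([(u-c['cx'])/c['fx'],-(v-c['cy'])/c['fy'],-1]); o=T[:3,3]
    return (o+r*(z-o[2])/r[2])
e=np.array([np.cos(.928),np.sin(.928)]); n=np.array([-e[1],e[0]]); p=np.array([.4323,.2937])
# red handle pixels (spatula) : a channel strong & in window
im=cv2.imread('pics/t3.png')[:,:,::-1].copy()
for u,v in((163.6,254.4),(150.5,244.)):
    q=back('top',u,v,.0746)[:2]-p; print('top',(u,v),'along',(q@e).round(4),'across',(q@n).round(4))
E
```

```text
top (163.6, 254.4) along -0.0751 across -0.0008
top (150.5, 244.0) along -0.019 across -0.0037
```

View pics/s3c.png

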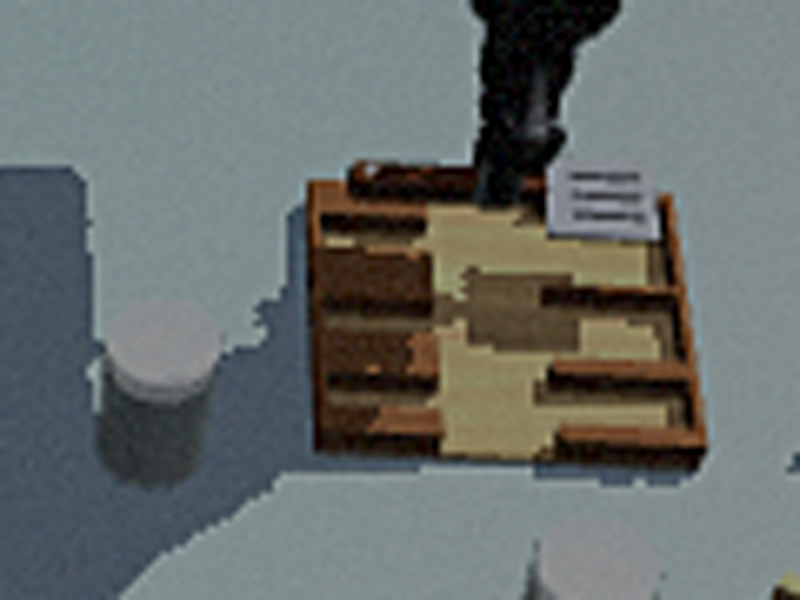

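The top camera and the arm agree to within 1–3 mm. I'll line up over the lane and let it settle.

Request:
arm_command:
  rows:
    - [-0.0067, 0.0116, 0.025, 0.3, 0.005]
    - [-0.0067, 0.0116, 0.03, 0.3, 0.005]
    - [-0.0067, 0.0116, 0.03, 0.3, 0.005]
    - [-0.0067, 0.0116, 0.03, 0.3, 0.005]
    - [-0.0067, 0.0116, 0.03, 0.3, 0.005]

```text
time: 5.42
position: [0.4269, 0.3059, 0.0585]
tool_rot: [-1.398, 2.812, 0.001]
wrist_force: [-1.3, -0.1, -2.3]
finger_gap: 0.0142
gripper_force: 59.3
```

```bash
python3 - <<'E'
from plan import *
im,d=snap('top'); 
im2,d2=snap('scene'); 
a=cv2.resize(im[190:270,100:200,::-1],(500,400),interpolation=cv2.INTER_CUBIC)
b=cv2.resize(im2[110:180,335:415,::-1],(457,400),interpolation=cv2.INTER_CUBIC); cv2.imwrite('pics/c4.png',np.hstack([a,b])[:,:800])
plan((.427,.3065,.0365,-2.224))
E
```

```text
t 5.5 pos [0.4268 0.3059 0.0582] q [ 1.    0.33 -0.56  0.   -0.68 -1.64] gap 0.0142 F [-1.1  0.2 -1.7] zaxis [ 0.001  0.001 -1.   ] xyaw -2.219
[0.427, 0.3065, 0.0365, -2.224] shift [-0.0006  0.0002  0.0217] spin 0.3 or -179.7 dist 0.022
```

View pics/c4.png

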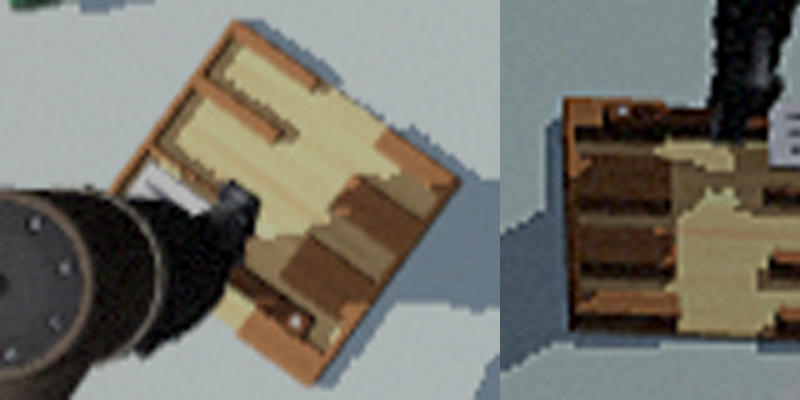

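Both crops show the handle over the narrow pocket and the blade inside the wide one. Lowering now.

Request:
arm_command:
  rows:
    - [-0.0006, 0, 0.006, 0.3, 0.005]
    - [-0.0006, 0, 0.012, 0.3, 0.005]
    - [-0.0006, 0, 0.017, 0.3, 0.005]
    - [-0.0006, 0, 0.021, 0.3, 0.005]
    - [-0.0006, 0, 0.021, 0.3, 0.005]
    - [-0.0006, 0, 0.021, 0.3, 0.005]

```text
time: 6.02
position: [0.4265, 0.306, 0.0355]
tool_rot: [1.391, -2.816, 0.001]
wrist_force: [-0.1, -0.3, -1.6]
finger_gap: 0.0143
gripper_force: 59.4
```

Request:
arm_command:
  rows:
    - [0, 0, 0.0005, 0, 0.03]
    - [0, 0, 0.0005, 0, 0.03]
    - [0, 0, 0.0005, 0, 0.03]
    - [0, 0, 0.0005, 0, 0.03]
    - [0, 0, -0.03, 0, 0.03]
    - [0, 0, -0.06, 0, 0.03]
    - [0, 0, -0.1, 0, 0.03]
    - [0, 0, -0.14, 0, 0.03]

```text
time: 6.68
position: [0.4262, 0.3056, 0.1773]
tool_rot: [1.391, -2.816, 0.001]
wrist_force: [1.2, 0.7, -0.6]
finger_gap: 0.0301
gripper_force: 0.0
```

```bash
python3 - <<'E'
from plan import *
from m import tools
im,d=snap('scene')
tools('scene',im,['brush','opener'])
plan((.365,-.2535,.14,1.91-np.pi),(.432,.0785,.15,.9),(.47,.0,.17,.9))
im2,_=snap('top'); a=cv2.resize(im2[190:270,100:200,::-1],(400,320),interpolation=cv2.INTER_CUBIC)
b=cv2.resize(im[110:180,335:415,::-1],(366,320),interpolation=cv2.INTER_CUBIC); cv2.imwrite('pics/c5.png',np.hstack([a,b]))
E
```

```text
scene brush [ 0.4489 -0.3194  1.929 ] iou 0.738
scene opener [ 0.3639 -0.2545  1.9187] iou 0.711
t 6.7 pos [0.4293 0.3086 0.1861] q [ 1.    0.17 -0.42  0.   -0.97 -1.65] gap 0.0299 F [2.6 2.8 9. ] zaxis [ 0.008  0.007 -1.   ] xyaw -2.222
[0.365, -0.2535, 0.14, -1.2315926535897932] shift [ 0.4865 -0.2896  0.0415] spin -56.8 or 123.2 dist 0.568
[0.432, 0.0785, 0.15, 0.9] shift [ 0.1817 -0.1416  0.0344] spin 1.1 or -178.9 dist 0.233
[0.47, 0.0, 0.17, 0.9] shift [ 0.2209 -0.2194  0.0142] spin 1.1 or -178.9 dist 0.312
```

View pics/c5.png

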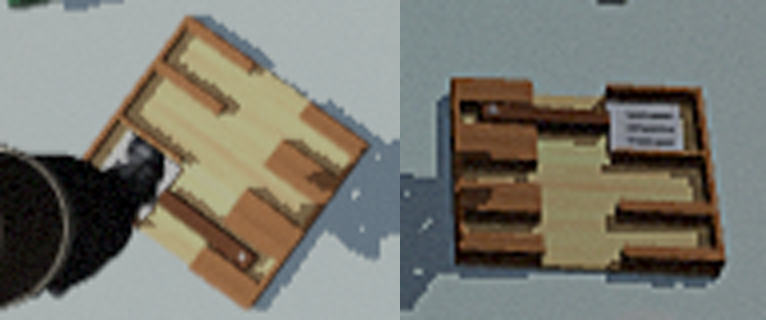

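The spatula lies in its lane, handle in the narrow pocket and blade in the wide one. Opener next, going around the minimum reach.

Request:
arm_command:
  rows:
    - [0.22, -0.219, 0, -56, 0.04]
    - [0.22, -0.219, 0, -56, 0.04]
    - [0.22, -0.219, 0, -56, 0.04]
    - [0.22, -0.219, 0, -56, 0.04]
    - [0.22, -0.219, 0, -56, 0.04]
    - [0.22, -0.219, 0, -56, 0.04]
    - [0.22, -0.219, 0, -56, 0.04]
    - [0.22, -0.219, 0, -56, 0.04]

```text
time: 7.45
position: [0.466, 0.0046, 0.1764]
tool_rot: [-2.489, 1.915, -0.001]
wrist_force: [1.0, 0.4, 0.6]
finger_gap: 0.04
gripper_force: 0.0
```

```bash
python3 - <<'E'
from plan import *
plan((.365,-.2535,.14,1.91-np.pi),(.365,-.2535,.05,1.91-np.pi),(.365,-.2535,.028,1.91-np.pi))
E
```

```text
t 7.5 pos [0.466  0.0046 0.1764] q [ 0.43  0.08 -0.55  0.   -0.94 -0.17] gap 0.04 F [1.  0.4 0.6] zaxis [ 0.001  0.    -1.   ] xyaw -1.311
[0.365, -0.2535, 0.14, -1.2315926535897932] shift [0.2236 0.1638 0.0362] spin -4.6 or 175.4 dist 0.28
[0.365, -0.2535, 0.05, -1.2315926535897932] shift [0.2236 0.1639 0.1262] spin -4.6 or 175.4 dist 0.305
[0.365, -0.2535, 0.028, -1.2315926535897932] shift [0.2236 0.1639 0.1482] spin -4.6 or 175.4 dist 0.314
```

Request:
arm_command:
  rows:
    - [0.224, 0.164, 0.02, -4.6, 0.04]
    - [0.224, 0.164, 0.02, -4.6, 0.04]
    - [0.224, 0.164, 0.02, -4.6, 0.04]
    - [0.224, 0.164, 0.02, -4.6, 0.04]
    - [0.224, 0.164, 0.02, -4.6, 0.04]
    - [0.224, 0.164, 0.02, -4.6, 0.04]
    - [0.224, 0.164, 0.02, -4.6, 0.04]
    - [0.224, 0.164, 0.06, -4.6, 0.04]
    - [0.224, 0.164, 0.1, -4.6, 0.04]
    - [0.224, 0.164, 0.1, -4.6, 0.04]

```text
time: 8.28
position: [0.359, -0.2513, 0.0707]
tool_rot: [2.554, -1.824, -0.015]
wrist_force: [-1.4, -0.0, -0.6]
finger_gap: 0.0397
gripper_force: 0.0
```

```bash
python3 - <<'E'
from plan import *
im,_=snap('scene','s6'); cv2.imwrite('pics/c6.png',cv2.resize(im[130:290,130:300,::-1],None,fx=3,fy=3,interpolation=cv2.INTER_CUBIC))
plan((.365,-.2535,.028,1.91-np.pi))
E
```

```text
t 8.3 pos [ 0.3607 -0.2515  0.0736] q [-0.16  0.19 -0.72 -0.   -0.66  0.49] gap 0.0402 F [-0.   0.2  0.9] zaxis [-0.008  0.002 -1.   ] xyaw -1.238
[0.365, -0.2535, 0.028, -1.2315926535897932] shift [ 0.0035 -0.0038  0.0456] spin -0.4 or 179.6 dist 0.046
```

View pics/c6.png

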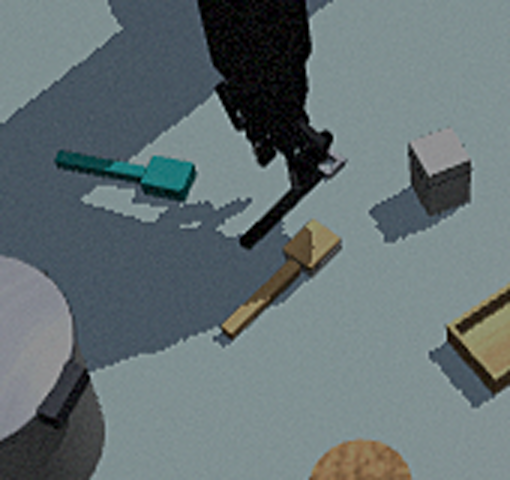

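The jaws stand over the opener handle, with the loop ahead of them and the brush clear. Descending and gripping.

Request:
arm_command:
  rows:
    - [0.001, -0.001, 0.02, -0.4, 0.04]
    - [0.001, -0.001, 0.035, -0.4, 0.04]
    - [0.001, -0.001, 0.041, -0.4, 0.04]
    - [0.001, -0.001, 0.043, -0.4, 0.04]
    - [0.001, -0.001, 0.044, -0.4, 0.01]
    - [0.001, -0.001, 0.044, -0.4, 0.005]
    - [0.001, -0.001, 0.044, -0.4, 0.005]
    - [0.001, -0.001, 0.044, -0.4, 0.005]
    - [0.001, -0.001, 0.044, -0.4, 0.005]

```text
time: 9.08
position: [0.3658, -0.2524, 0.0335]
tool_rot: [-2.566, 1.811, -0.003]
wrist_force: [-0.9, 2.3, 5.7]
finger_gap: 0.0115
gripper_force: 58.6
```

```bash
python3 - <<'E'
from plan import *
c,s=np.cos(.918),np.sin(.918)
f=lambda x,y:(.4705+c*x-s*y,.278+s*x+c*y)
x,y=f(-.006,-.0615); x2,y2=f(-.006,-.0095); print(x,y,'brush',x2,y2)
plan((.48,0,.14,-2.22),(x,y,.13,-2.22))
E
```

```text
0.515710425060583 0.23587794561228753 brush 0.47440222881552024 0.2674632732657944
t 9.1 pos [ 0.3658 -0.2524  0.0335] q [-0.16  0.27 -0.76  0.   -0.54  0.5 ] gap 0.0115 F [-0.9  2.3  5.7] zaxis [ 0.002 -0.    -1.   ] xyaw -1.229
[0.48, 0, 0.14, -2.22] shift [-0.1994 -0.1924 -0.1064] spin 56.8 or -123.2 dist 0.297
[np.float64(0.515710425060583), np.float64(0.23587794561228753), 0.13, -2.22] shift [-0.4097 -0.305  -0.0964] spin 56.8 or -123.2 dist 0.52
```

Request:
arm_command:
  rows:
    - [0, 0, -0.03, 0, 0.005]
    - [0, 0, -0.07, 0, 0.005]
    - [0, 0, -0.11, 0, 0.005]
    - [-0.2, -0.17, -0.11, 50, 0.005]
    - [-0.2, -0.17, -0.11, 50, 0.005]
    - [-0.2, -0.17, -0.11, 50, 0.005]
    - [-0.2, -0.17, -0.11, 50, 0.005]
    - [-0.2, -0.17, -0.11, 50, 0.005]
    - [-0.2, -0.17, -0.11, 50, 0.005]
    - [-0.2, -0.17, -0.11, 50, 0.005]

```text
time: 9.92
position: [0.4529, -0.0208, 0.1434]
tool_rot: [-1.732, 2.619, -0.001]
wrist_force: [1.1, -0.0, -0.7]
finger_gap: 0.0111
gripper_force: 58.9
```

```bash
python3 - <<'E'
from plan import *
plan((.515,.2365,.11,-2.224))
E
```

```text
t 9.9 pos [ 0.4529 -0.0208  0.1434] q [ 0.39  0.1  -0.62  0.   -0.85 -0.79] gap 0.0111 F [ 1.1 -0.  -0.7] zaxis [ 0.002  0.001 -1.   ] xyaw -1.973
[0.515, 0.2365, 0.11, -2.224] shift [-0.261   0.0436  0.0336] spin 14.4 or -165.6 dist 0.267
```

Request:
arm_command:
  rows:
    - [-0.238, 0.0745, 0, 7, 0.005]
    - [-0.238, 0.0745, 0, 7, 0.005]
    - [-0.238, 0.0745, 0, 7, 0.005]
    - [-0.238, 0.0745, 0, 7, 0.005]
    - [-0.238, 0.0745, 0, 7, 0.005]
    - [-0.238, 0.0745, 0, 7, 0.005]
    - [-0.238, 0.0745, 0.03, 7, 0.005]
    - [-0.238, 0.0745, 0.06, 7, 0.005]
    - [-0.238, 0.0745, 0.06, 7, 0.005]
    - [-0.238, 0.0745, 0.06, 7, 0.005]

```text
time: 10.75
position: [0.4751, 0.2251, 0.0819]
tool_rot: [1.576, -2.714, 0.002]
wrist_force: [0.3, -0.0, 0.5]
finger_gap: 0.0108
gripper_force: 58.9
```

```bash
python3 - <<'E'
from plan import *
plan((.515,.2365,.06,-2.224),(.515,.2365,.039,-2.224))
im,d=snap('top'); 
im2,d2=snap('scene'); 
a=cv2.resize(im[190:270,110:210,::-1],(500,400),interpolation=cv2.INTER_CUBIC)
b=cv2.resize(im2[120:180,335:415,::-1],(533,400),interpolation=cv2.INTER_CUBIC); cv2.imwrite('pics/c7.png',np.hstack([a,b])[:,:1033]); cv2.imwrite('pics/c7.png',cv2.resize(np.hstack([a,b]),(800,310)))
E
```

```text
t 10.8 pos [0.4751 0.2251 0.0819] q [ 0.82  0.3  -0.53  0.   -0.74 -1.33] gap 0.0108 F [ 0.3 -0.   0.5] zaxis [-0.002 -0.003 -1.   ] xyaw -2.089
[0.515, 0.2365, 0.06, -2.224] shift [-0.0298 -0.029   0.0218] spin 7.7 or -172.3 dist 0.047
[0.515, 0.2365, 0.039, -2.224] shift [-0.0299 -0.029   0.0428] spin 7.7 or -172.3 dist 0.06
```

View pics/c7.png

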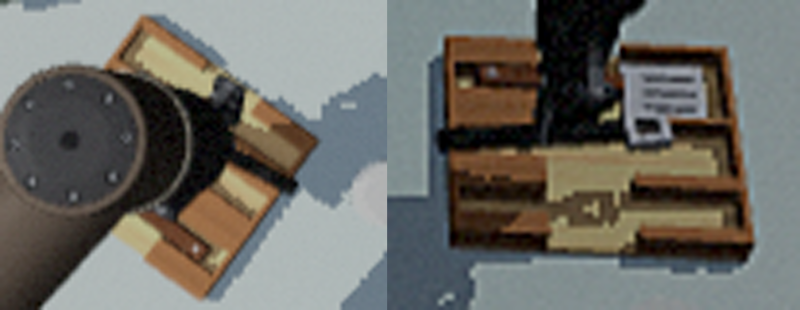

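The crop shows the opener still about 40 mm short of its lane and well above the tray. The commanded pose therefore matches the measured one, so I'll correct from the measured pose.

Request:
arm_command:
  rows:
    - [-0.03, -0.029, 0, 7.1, 0.005]
    - [-0.03, -0.029, 0, 7.7, 0.005]
    - [-0.03, -0.029, 0.015, 7.7, 0.005]
    - [-0.03, -0.029, 0.02, 7.7, 0.005]
    - [-0.03, -0.029, 0.02, 7.7, 0.005]
    - [-0.03, -0.029, 0.02, 7.7, 0.005]

```text
time: 11.35
position: [0.5161, 0.2372, 0.0632]
tool_rot: [-1.391, 2.816, 0.0]
wrist_force: [0.4, -0.3, -0.6]
finger_gap: 0.0111
gripper_force: 59.0
```

```bash
cat > chk.py <<'E'
from plan import *
def back(cam,u,v,z):
    c=CI(cam); T=np.linalg.inv(c['camera_from_world']); r=T[:3,:3]@np.array([(u-c['cx'])/c['fx'],-(v-c['cy'])/c['fy'],-1]); o=T[:3,3]
    return (o+r*(z-o[2])/r[2])
E
python3 - <<'E'
from chk import *
plan((.515,.2365,.039,-2.224))
im,d=snap('scene')
# steel loop: grey bright pixels near expected location, re tray frame
o=ctrl.get_obs(); p=np.array(o['position']); y=.918
uv=projn('scene',np.array([[p[0]+k*np.cos(y),p[1]+k*np.sin(y),p[2]-.0335+.01] for k in(-.072,.05,.08)])).round(1); print(uv)
Q=cloud('scene',d); h=p[2]-.0335
e=np.array([np.cos(y),np.sin(y)]); n=np.array([-e[1],e[0]]); rel=Q[...,:2]-p[:2]
s=(abs(rel@n)<.03)&(rel@e>.03)&(rel@e<.11)&(Q[...,2]>.032); q=rel[s]; print('loop scene: n',len(q),'along',(q@e).min().round(3),(q@e).max().round(3),'across',(q@n).min().round(4),(q@n).max().round(4),'z',np.median(Q[s][:,2]).round(3))
s=(abs(rel@n)<.03)&(rel@e<-.03)&(rel@e>-.11)&(Q[...,2]>.032); q=rel[s]; print('handle scene',len(q),(q@e).min().round(3),(q@n).min().round(4),(q@n).max().round(4),np.median(Q[s][:,2]).round(3))
im,d=snap('top');Q=cloud('top',d);rel=Q[...,:2]-p[:2]
s=(abs(rel@n)<.03)&(rel@e<-.03)&(rel@e>-.11)&(Q[...,2]>.032)&(Q[...,2]<.06); q=rel[s]; print('handle top',len(q),(q@e).min().round(3),(q@n).min().round(4),(q@n).max().round(4),(q@n).mean().round(4),np.median(Q[s][:,2]).round(3))
E
```

```text
t 11.3 pos [0.5161 0.2372 0.0632] q [ 0.78  0.38 -0.46  0.   -0.73 -1.43] gap 0.0111 F [ 0.4 -0.3 -0.6] zaxis [ 0.001  0.    -1.   ] xyaw -2.224
[0.515, 0.2365, 0.039, -2.224] shift [0.0013 0.0005 0.0242] spin 0.0 or -180.0 dist 0.024
[[355.1 153.8]
 [391.9 155.6]
 [400.9 156. ]]
loop scene: n 241 along 0.03 0.075 across -0.0299 0.0277 z 0.343
handle scene 749 -0.076 -0.03 0.0299 0.362
handle top 54 -0.073 -0.0065 0.008 0.0004 0.042
```

Depth from the top camera puts the handle within 0.5 mm of the arm's line. Lowering and releasing.

Request:
arm_command:
  rows:
    - [0.001, 0, 0.008, 0, 0.005]
    - [0.001, 0, 0.015, 0, 0.005]
    - [0.001, 0, 0.02, 0, 0.005]
    - [0.001, 0, 0.0235, 0, 0.005]
    - [0.001, 0, 0.0235, 0, 0.005]
    - [0.001, 0, 0.0235, 0, 0.005]

```text
time: 11.95
position: [0.5148, 0.2363, 0.0385]
tool_rot: [1.391, -2.815, 0.001]
wrist_force: [-2.7, -0.7, 6.8]
finger_gap: 0.0109
gripper_force: 60.0
```

Request:
arm_command:
  rows:
    - [0, 0, 0, 0, 0.03]
    - [0, 0, 0, 0, 0.03]
    - [0, 0, 0, 0, 0.03]
    - [0, 0, 0, 0, 0.03]
    - [0, 0, -0.03, 0, 0.03]
    - [0, 0, -0.06, 0, 0.03]
    - [0, 0, -0.1, 0, 0.03]
    - [0, 0, -0.13, 0, 0.03]
    - [0, 0, -0.13, 0, 0.03]

```text
time: 12.7
position: [0.5183, 0.2386, 0.1755]
tool_rot: [-1.389, 2.806, 0.002]
wrist_force: [1.1, 0.8, 0.6]
finger_gap: 0.0301
gripper_force: 0.0
```

```bash
python3 - <<'E'
from plan import *
from m import tools
P={'brush':[.45,-.3175,1.9],'opener':[.515,.2365,.918],'spatula':[.428,.306,.918]}
im,d=snap('scene'); tools('scene',im,['brush','opener'],P)
im,d=snap('top'); tools('top',im,['brush'],P)
plan((.45,-.3175,.13,1.9-np.pi))
E
```

```text
scene brush [ 0.4481 -0.3183  1.91  ] iou 0.728
scene opener [0.515  0.2365 0.798 ] iou 0.0
top brush [ 0.4524 -0.3168  1.8905] iou 0.903
t 12.8 pos [0.5158 0.2371 0.1701] q [ 0.78  0.25 -0.35 -0.   -0.97 -1.43] gap 0.03 F [ 0.6 -0.2 -1. ] zaxis [ 0.002  0.003 -1.   ] xyaw -2.224
[0.45, -0.3175, 0.13, -1.2415926535897932] shift [ 0.4806 -0.2848  0.0386] spin -56.3 or 123.7 dist 0.56
```

Request:
arm_command:
  rows:
    - [0.48, -0.285, 0, -56, 0.04]
    - [0.48, -0.285, 0, -56, 0.04]
    - [0.48, -0.285, 0, -56, 0.04]
    - [0.48, -0.285, 0, -56, 0.04]
    - [0.48, -0.285, 0, -56, 0.04]
    - [0.48, -0.285, 0, -56, 0.04]
    - [0.48, -0.285, 0, -56, 0.04]
    - [0.48, -0.285, 0, -56, 0.04]
    - [0.48, -0.285, 0, -56, 0.04]
    - [0.48, -0.285, 0, -56, 0.04]

```text
time: 13.63
position: [0.4681, -0.158, 0.1674]
tool_rot: [2.553, -1.829, -0.003]
wrist_force: [1.4, -0.2, -0.1]
finger_gap: 0.0402
gripper_force: 0.0
```

```bash
python3 - <<'E'
from plan import *
plan((.451,-.3175,.06,1.895-np.pi))
E
```

```text
t 13.6 pos [ 0.4681 -0.158   0.1674] q [ 0.07  0.14 -0.5  -0.   -0.93  0.26] gap 0.0402 F [ 1.4 -0.2 -0.1] zaxis [-0.002  0.    -1.   ] xyaw -1.243
[0.451, -0.3175, 0.06, -1.246592653589793] shift [0.1456 0.0674 0.1074] spin 0.2 or -179.8 dist 0.193
```

Request:
arm_command:
  rows:
    - [0.1455, 0.067, 0.02, 0.2, 0.04]
    - [0.1455, 0.067, 0.02, 0.2, 0.04]
    - [0.1455, 0.067, 0.02, 0.2, 0.04]
    - [0.1455, 0.067, 0.04, 0.2, 0.04]
    - [0.1455, 0.067, 0.08, 0.2, 0.04]
    - [0.1455, 0.067, 0.105, 0.2, 0.04]
    - [0.1455, 0.067, 0.105, 0.2, 0.04]
    - [0.1455, 0.067, 0.105, 0.2, 0.04]
    - [0.1455, 0.067, 0.105, 0.2, 0.04]

```text
time: 14.38
position: [0.4529, -0.3157, 0.0643]
tool_rot: [2.548, -1.837, 0.0]
wrist_force: [1.0, 0.4, 0.0]
finger_gap: 0.0401
gripper_force: 0.0
```

```bash
python3 - <<'E'
from plan import *
from m import tools
P={'brush':[.45,-.3175,1.9]}
im,d=snap('scene'); tools('scene',im,['brush'],P)
plan((.451,-.3175,.03,1.895-np.pi))
E
```

```text
scene brush [ 0.4472 -0.3211  1.9792] iou 0.306
t 14.4 pos [ 0.4535 -0.3156  0.065 ] q [-0.25  0.36 -0.49  0.   -0.72  0.57] gap 0.04 F [0.2 0.1 0.6] zaxis [ 0.002 -0.001 -1.   ] xyaw -1.249
[0.451, -0.3175, 0.03, -1.246592653589793] shift [0.001 0.003 0.035] spin -0.1 or 179.9 dist 0.035
```

Request:
arm_command:
  rows:
    - [0.001, 0.003, 0.015, 0, 0.04]
    - [0.001, 0.003, 0.028, 0, 0.04]
    - [0.001, 0.003, 0.034, 0, 0.04]
    - [0.001, 0.003, 0.034, 0, 0.04]
    - [0.001, 0.003, 0.034, 0, 0.005]
    - [0.001, 0.003, 0.034, 0, 0.005]
    - [0.001, 0.003, 0.034, 0, 0.005]
    - [0.001, 0.003, 0.034, 0, 0.005]
    - [0.001, 0.003, 0.034, 0, 0.005]

```text
time: 15.18
position: [0.4508, -0.3177, 0.0311]
tool_rot: [-2.547, 1.837, -0.004]
wrist_force: [-0.1, 2.9, 6.0]
finger_gap: 0.0142
gripper_force: 59.6
```

Request:
arm_command:
  rows:
    - [0, 0, -0.03, 0, 0.005]
    - [0, 0, -0.07, 0, 0.005]
    - [0, 0, -0.11, 0, 0.005]
    - [-0.25, -0.13, -0.11, 50, 0.005]
    - [-0.25, -0.13, -0.11, 50, 0.005]
    - [-0.25, -0.13, -0.11, 50, 0.005]
    - [-0.25, -0.13, -0.11, 50, 0.005]
    - [-0.25, -0.13, -0.11, 50, 0.005]
    - [-0.25, -0.13, -0.11, 50, 0.005]
    - [-0.25, -0.13, -0.11, 50, 0.005]

```text
time: 16.02
position: [0.4904, -0.065, 0.1405]
tool_rot: [-1.675, 2.656, -0.001]
wrist_force: [1.3, -0.1, -1.3]
finger_gap: 0.0138
gripper_force: 58.9
```

```bash
python3 - <<'E'
from plan import *
x,y=.4744-.797*-.001,.2675+.607*.001
plan((x,y,.13,-2.224))
E
```

```text
t 16.0 pos [ 0.4904 -0.065   0.1405] q [ 0.27  0.17 -0.54  0.   -0.86 -0.71] gap 0.0138 F [ 1.3 -0.1 -1.3] zaxis [ 0.001  0.    -1.   ] xyaw -2.017
[0.475197, 0.26810700000000004, 0.13, -2.224] shift [-0.294   0.1574  0.0106] spin 11.9 or -168.1 dist 0.334
```

Request:
arm_command:
  rows:
    - [-0.294, 0.157, 0, 11.9, 0.005]
    - [-0.294, 0.157, 0, 11.9, 0.005]
    - [-0.294, 0.157, 0, 11.9, 0.005]
    - [-0.294, 0.157, 0, 11.9, 0.005]
    - [-0.294, 0.157, 0, 11.9, 0.005]
    - [-0.294, 0.157, 0, 11.9, 0.005]
    - [-0.294, 0.157, 0, 11.9, 0.005]
    - [-0.294, 0.157, 0, 11.9, 0.005]
    - [-0.294, 0.157, 0, 11.9, 0.005]
    - [-0.294, 0.157, 0.02, 11.9, 0.005]

```text
time: 16.85
position: [0.4755, 0.2712, 0.1232]
tool_rot: [-1.402, 2.803, 0.003]
wrist_force: [0.4, 0.0, -0.8]
finger_gap: 0.0135
gripper_force: 59.0
```

```bash
python3 - <<'E'
from plan import *
plan((.4736,.268,.065,-2.224))
E
```

```text
t 16.9 pos [0.4755 0.2712 0.1232] q [ 0.88  0.27 -0.45  0.   -0.84 -1.52] gap 0.0135 F [ 0.4  0.  -0.8] zaxis [ 0.006  0.005 -1.   ] xyaw -2.214
[0.4736, 0.268, 0.065, -2.224] shift [ 0.0041 -0.0003  0.0581] spin 0.6 or -179.4 dist 0.058
```

Request:
arm_command:
  rows:
    - [0.0035, 0, 0.02, 0.6, 0.005]
    - [0.0035, 0, 0.04, 0.6, 0.005]
    - [0.0035, 0, 0.057, 0.6, 0.005]
    - [0.0035, 0, 0.057, 0.6, 0.005]
    - [0.0035, 0, 0.057, 0.6, 0.005]
    - [0.0035, 0, 0.057, 0.6, 0.005]

```text
time: 17.35
position: [0.4722, 0.2638, 0.0638]
tool_rot: [-1.384, 2.819, 0.0]
wrist_force: [1.1, 0.3, -0.9]
finger_gap: 0.0141
gripper_force: 58.9
```

```bash
python3 - <<'E'
from chk import *
plan((.4736,.268,.0365,-2.224))
p=np.array(ctrl.get_obs()['position']); y=.918
e=np.array([np.cos(y),np.sin(y)]); n=np.array([-e[1],e[0]])
im,d=snap('top');Q=cloud('top',d);rel=Q[...,:2]-p[:2]
s=(abs(rel@n)<.025)&(rel@e<-.03)&(rel@e>-.11)&(Q[...,2]>.038)&(Q[...,2]<.065); q=rel[s]; print('handle top',len(q),(q@e).min().round(3),(q@n).min().round(4),(q@n).max().round(4),(q@n).mean().round(4),np.median(Q[s][:,2]).round(3))
# spatula handle in tray (red) in tray frame
rt=Q[...,:2]-[.4713,.2786]
for nm,yy in(('spat',.0515),('opener',-.0605)):
    s=(abs(rt@n-yy)<.012)&(rt@e<-.03)&(rt@e>-.09)&(Q[...,2]<.03)
    print(nm,s.sum(),'z',np.percentile(Q[s][:,2],[10,50,90]).round(3) if s.sum() else '')
E
```

```text
t 17.4 pos [0.4722 0.2638 0.0638] q [ 0.87  0.35 -0.52  0.   -0.71 -1.53] gap 0.0141 F [ 1.1  0.3 -0.9] zaxis [ 0.001  0.001 -1.   ] xyaw -2.229
[0.4736, 0.268, 0.0365, -2.224] shift [-0.0042  0.0014  0.0273] spin -0.3 or 179.7 dist 0.028
handle top 65 -0.072 -0.0076 0.0093 0.0004 0.048
spat 114 z [0.004 0.018 0.025]
opener 120 z [0.003 0.014 0.022]
```

Request:
arm_command:
  rows:
    - [-0.004, 0.0014, 0.005, -0.3, 0.005]
    - [-0.004, 0.0014, 0.005, -0.3, 0.005]
    - [-0.004, 0.0014, 0.012, -0.3, 0.005]
    - [-0.004, 0.0014, 0.019, -0.3, 0.005]
    - [-0.004, 0.0014, 0.026, -0.3, 0.005]
    - [-0.004, 0.0014, 0.0265, -0.3, 0.005]
    - [-0.004, 0.0014, 0.0265, -0.3, 0.005]

```text
time: 17.98
position: [0.473, 0.2672, 0.0355]
tool_rot: [1.391, -2.817, 0.001]
wrist_force: [-0.5, 0.8, 0.0]
finger_gap: 0.0142
gripper_force: 61.0
```

Request:
arm_command:
  rows:
    - [0, 0, 0, 0, 0.03]
    - [0, 0, 0, 0, 0.03]
    - [0, 0, 0, 0, 0.03]
    - [0, 0, 0, 0, 0.03]
    - [0, 0, -0.03, 0, 0.03]
    - [0, 0, -0.06, 0, 0.03]
    - [0, 0, -0.1, 0, 0.085]
    - [0, 0, -0.13, 0, 0.085]
    - [0, 0, -0.13, 0, 0.085]

```text
time: 18.73
position: [0.4756, 0.2696, 0.1729]
tool_rot: [-1.388, 2.807, 0.004]
wrist_force: [0.6, 0.9, 0.3]
finger_gap: 0.0653
gripper_force: 0.0
```

```bash
python3 - <<'E'
from plan import *
# tumbler2 at (.432,.079); crate yaw .072
plan((.432,.079,.17,.072),(.432,.079,.065,.072))
E
```

```text
t 18.7 pos [0.4756 0.2696 0.1729] q [ 0.88  0.21 -0.4   0.   -0.95 -1.53] gap 0.0653 F [0.6 0.9 0.3] zaxis [ 0.008  0.007 -1.   ] xyaw -2.223
[0.432, 0.079, 0.17, 0.072] shift [ 0.178  -0.081   0.0012] spin 48.5 or -131.5 dist 0.196
[0.432, 0.079, 0.065, 0.072] shift [ 0.179  -0.0808  0.1062] spin 48.5 or -131.5 dist 0.223
```

Request:
arm_command:
  rows:
    - [0.178, -0.081, 0, -41.5, 0.085]
    - [0.178, -0.081, 0, -41.5, 0.085]
    - [0.178, -0.081, 0, -41.5, 0.085]
    - [0.178, -0.081, 0, -41.5, 0.085]
    - [0.178, -0.081, 0, -41.5, 0.085]
    - [0.178, -0.081, 0, -41.5, 0.085]
    - [0.178, -0.081, 0, -41.5, 0.085]
    - [0.178, -0.081, 0, -41.5, 0.085]
    - [0.178, -0.081, 0, -41.5, 0.085]

```text
time: 19.48
position: [0.4294, 0.0774, 0.1662]
tool_rot: [-2.295, 2.144, -0.0]
wrist_force: [-0.1, -0.6, 0.3]
finger_gap: 0.0848
gripper_force: 0.0
```

```bash
python3 - <<'E'
from chk import *
plan((.432,.079,.068,-1.499))
for c in('scene','top'):
    im,d=snap(c); Q=cloud(c,d)
    for nm,cc in(('t1',(.652,.16)),('t2',(.432,.079)),('tin',(.442,-.112))):
        s=(np.hypot(Q[...,0]-cc[0],Q[...,1]-cc[1])<.045)&(Q[...,2]>.065)&(Q[...,2]<.09); q=Q[s]
        print(c,nm,len(q),q.mean(0).round(3) if len(q) else '')
E
```

```text
t 19.5 pos [0.4294 0.0774 0.1662] q [ 0.63  0.04 -0.62 -0.   -0.91 -0.57] gap 0.0848 F [-0.1 -0.6  0.3] zaxis [ 0.  0. -1.] xyaw -1.503
[0.432, 0.079, 0.068, -1.499] shift [-0.0014 -0.0026  0.0982] spin -0.2 or 179.8 dist 0.098
scene t1 267 [0.654 0.156 0.078]
scene t2 232 [0.435 0.074 0.078]
scene tin 235 [ 0.445 -0.117  0.074]
top t1 235 [0.652 0.162 0.08 ]
top t2 37 [0.435 0.059 0.079]
top tin 215 [ 0.442 -0.112  0.075]
```

Nothing has shifted. Descending on tumbler 2 and gripping.

Request:
arm_command:
  rows:
    - [-0.001, -0.0026, 0.01, 0, 0.085]
    - [-0.001, -0.0026, 0.04, 0, 0.085]
    - [-0.001, -0.0026, 0.07, 0, 0.085]
    - [-0.001, -0.0026, 0.09, 0, 0.085]
    - [-0.001, -0.0026, 0.098, 0, 0.085]
    - [-0.001, -0.0026, 0.098, 0, 0.085]
    - [-0.001, -0.0026, 0.098, 0, 0.05]
    - [-0.001, -0.0026, 0.098, 0, 0.05]
    - [-0.001, -0.0026, 0.098, 0, 0.05]
    - [-0.001, -0.0026, 0.098, 0, 0.05]

```text
time: 20.42
position: [0.4324, 0.0786, 0.0696]
tool_rot: [-2.297, 2.139, -0.001]
wrist_force: [-2.6, 0.7, 6.8]
finger_gap: 0.0564
gripper_force: 63.3
```

Request:
arm_command:
  rows:
    - [0, 0, 0, 0, 0.05]
    - [0, 0, 0, 0, 0.05]
    - [0, 0, -0.02, 0, 0.05]
    - [0, 0, -0.05, 0, 0.05]
    - [0, 0, -0.08, 0, 0.05]
    - [0, 0, -0.09, 0, 0.05]
    - [0, 0, -0.09, 0, 0.05]

```text
time: 21.0
position: [0.4331, 0.0789, 0.1616]
tool_rot: [-2.294, 2.136, -0.003]
wrist_force: [0.1, -0.2, -3.3]
finger_gap: 0.0567
gripper_force: 65.0
```

```bash
python3 - <<'E'
from plan import *
plan((.629,-.0826,.15,-1.499))
E
```

```text
t 21.0 pos [0.4331 0.0789 0.1616] q [ 0.63  0.05 -0.62  0.   -0.89 -0.56] gap 0.0567 F [ 0.1 -0.2 -3.3] zaxis [ 0.006  0.004 -1.   ] xyaw -1.5
[0.629, -0.0826, 0.15, -1.499] shift [ 0.175  -0.1838  0.0122] spin -0.0 or 180.0 dist 0.254
```

Request:
arm_command:
  rows:
    - [0.035, -0.037, 0, 0, 0.05]
    - [0.06, -0.063, 0, 0, 0.05]
    - [0.085, -0.09, 0, 0, 0.05]
    - [0.11, -0.116, 0, 0, 0.05]
    - [0.135, -0.142, 0, 0, 0.05]
    - [0.16, -0.168, 0, 0, 0.05]
    - [0.17, -0.179, 0, 0, 0.05]
    - [0.175, -0.184, 0.01, 0, 0.05]
    - [0.175, -0.184, 0.03, 0, 0.05]
    - [0.175, -0.184, 0.03, 0, 0.05]

```text
time: 21.83
position: [0.6242, -0.0838, 0.1227]
tool_rot: [2.293, -2.141, -0.01]
wrist_force: [-1.6, 0.0, -4.7]
finger_gap: 0.0565
gripper_force: 65.5
```

```bash
python3 - <<'E'
from chk import *
plan((.629,-.0826,.0755,-1.499))
p=np.array(ctrl.get_obs()['position']); b=p[2]-.0696
for c in('scene','top'):
    im,d=snap(c); Q=cloud(c,d)
    s=(np.hypot(Q[...,0]-.629,Q[...,1]+.0826)<.16)&(Q[...,2]>.015)&(Q[...,2]<.05); 
    q=Q[s][:,:2]-[.629,-.0826]; a=.072; e=np.array([np.cos(a),np.sin(a)]); n=np.array([-e[1],e[0]])
    s2=abs(q@n)<.1; xs=(q@e)[s2]; print(c,'crate rim across: ',np.percentile(xs,[1,99]).round(4), 'walls', np.median(xs[xs>.02]).round(4),np.median(xs[xs<-.02]).round(4))
E
```

```text
t 21.8 pos [ 0.6242 -0.0838  0.1227] q [ 0.17  0.4  -0.25 -0.   -0.93 -0.1 ] gap 0.0565 F [-1.6  0.  -4.7] zaxis [-0.008  0.001 -1.   ] xyaw -1.502
[0.629, -0.0826, 0.0755, -1.499] shift [-0.0008 -0.0052  0.0472] spin -0.2 or 179.8 dist 0.047
scene crate rim across:  [-0.1587  0.1425] walls 0.0363 -0.0352
top crate rim across:  [-0.0394  0.1446] walls 0.1001 -0.0371
```

Request:
arm_command:
  rows:
    - [0, -0.003, 0, 0, 0.05]
    - [0, -0.003, 0.005, 0, 0.05]
    - [0, -0.003, 0.005, 0, 0.05]
    - [0, -0.003, 0.005, 0, 0.05]

```text
time: 22.27
position: [0.6304, -0.083, 0.1234]
tool_rot: [-2.299, 2.14, -0.0]
wrist_force: [-0.8, -0.3, -2.6]
finger_gap: 0.0566
gripper_force: 65.5
```

```bash
python3 - <<'E'
from chk import *
plan((.629,-.0826,.0755,-1.499))
E
```

```text
t 22.3 pos [ 0.6304 -0.083   0.1234] q [ 0.18  0.4  -0.24 -0.   -0.92 -0.1 ] gap 0.0566 F [-0.8 -0.3 -2.6] zaxis [ 0.  0. -1.] xyaw -1.499
[0.629, -0.0826, 0.0755, -1.499] shift [-0.0005  0.0014  0.0479] spin -0.0 or 180.0 dist 0.048
```

Request:
arm_command:
  rows:
    - [0, 0.001, 0.01, 0, 0.05]
    - [0, 0.001, 0.02, 0, 0.05]
    - [0, 0.001, 0.03, 0, 0.05]
    - [0, 0.001, 0.037, 0, 0.05]
    - [0, 0.001, 0.043, 0, 0.05]
    - [0, 0.001, 0.0465, 0, 0.05]
    - [0, 0.001, 0.0475, 0, 0.05]
    - [0, 0.001, 0.0475, 0, 0.05]

```text
time: 22.93
position: [0.6295, -0.0835, 0.0753]
tool_rot: [2.299, -2.141, -0.0]
wrist_force: [-0.7, 0.2, -3.2]
finger_gap: 0.057
gripper_force: 65.6
```

Request:
arm_command:
  rows:
    - [0, 0, 0.001, 0, 0.05]
    - [0, 0, 0.0025, 0, 0.05]
    - [0, 0, 0.0025, 0, 0.05]

```text
time: 23.18
position: [0.6299, -0.0834, 0.0747]
tool_rot: [-2.299, 2.14, -0.002]
wrist_force: [-3.3, 0.9, 6.8]
finger_gap: 0.0566
gripper_force: 66.3
```

Contact with the floor at 0.0747, as predicted. Releasing slowly and rising.

Request:
arm_command:
  rows:
    - [0, 0, -0.001, 0, 0.06]
    - [0, 0, -0.001, 0, 0.07]
    - [0, 0, -0.001, 0, 0.085]
    - [0, 0, -0.001, 0, 0.085]
    - [0, 0, -0.03, 0, 0.085]
    - [0, 0, -0.06, 0, 0.085]
    - [0, 0, -0.09, 0, 0.085]
    - [0, 0, -0.09, 0, 0.085]

```text
time: 23.85
position: [0.6329, -0.0836, 0.1698]
tool_rot: [-2.296, 2.135, -0.011]
wrist_force: [1.8, 1.3, 0.9]
finger_gap: 0.0846
gripper_force: 0.0
```

```bash
python3 - <<'E'
from plan import *
plan((.652,.161,.16,-1.499),(.652,.161,.0685,-1.499))
im,d=snap('scene'); Q=cloud('scene',d); s=(np.hypot(Q[...,0]-.629,Q[...,1]+.083)<.045)&(Q[...,2]>.07)&(Q[...,2]<.1); print(Q[s].mean(0).round(3),np.median(Q[s][:,2]))
E
```

```text
t 23.9 pos [ 0.6329 -0.0836  0.1698] q [ 0.18  0.36 -0.2   0.   -1.01 -0.1 ] gap 0.0846 F [1.8 1.3 0.9] zaxis [ 0.01 -0.   -1.  ] xyaw -1.499
[0.652, 0.161, 0.16, -1.499] shift [-0.2425 -0.0366  0.0099] spin 0.0 or -180.0 dist 0.245
[0.652, 0.161, 0.0685, -1.499] shift [-0.2426 -0.0357  0.1014] spin 0.0 or -180.0 dist 0.265
[ 0.632 -0.087  0.084] 0.08423046411013957
```

Request:
arm_command:
  rows:
    - [-0.2425, -0.035, 0, 0, 0.085]
    - [-0.2425, -0.035, 0, 0, 0.085]
    - [-0.2425, -0.035, 0, 0, 0.085]
    - [-0.2425, -0.035, 0, 0, 0.085]
    - [-0.2425, -0.035, 0, 0, 0.085]
    - [-0.2425, -0.035, 0, 0, 0.085]
    - [-0.2425, -0.035, 0, 0, 0.085]
    - [-0.2425, -0.035, 0.02, 0, 0.085]
    - [-0.2425, -0.035, 0.02, 0, 0.085]

```text
time: 24.65
position: [0.6451, 0.1613, 0.1389]
tool_rot: [2.296, -2.137, -0.004]
wrist_force: [-1.4, -0.6, -1.4]
finger_gap: 0.085
gripper_force: 0.0
```

```bash
python3 - <<'E'
from plan import *
plan((.652,.161,.0685,-1.499))
im,d=snap('scene'); Q=cloud('scene',d); s=(np.hypot(Q[...,0]-.652,Q[...,1]-.16)<.045)&(Q[...,2]>.07)&(Q[...,2]<.1); print(Q[s].mean(0).round(3),np.median(Q[s][:,2]))
E
```

```text
t 24.6 pos [0.6451 0.1613 0.1389] q [ 0.54  0.43 -0.15 -0.   -0.99 -0.46] gap 0.085 F [-1.4 -0.6 -1.4] zaxis [-0.005 -0.002 -1.   ] xyaw -1.499
[0.652, 0.161, 0.0685, -1.499] shift [ 0.0007 -0.0073  0.0704] spin -0.0 or 180.0 dist 0.071
[0.654 0.156 0.079] 0.07928145558187716
```

Request:
arm_command:
  rows:
    - [0, -0.005, 0, 0, 0.085]
    - [0, -0.005, 0.015, 0, 0.085]
    - [0, -0.005, 0.035, 0, 0.085]
    - [0, -0.005, 0.055, 0, 0.085]
    - [0, -0.005, 0.068, 0, 0.085]
    - [0, -0.005, 0.07, 0, 0.085]
    - [0, -0.005, 0.07, 0, 0.085]

```text
time: 25.28
position: [0.6525, 0.1605, 0.0729]
tool_rot: [2.297, -2.141, -0.0]
wrist_force: [-0.2, 0.4, -0.3]
finger_gap: 0.0849
gripper_force: 0.0
```

Request:
arm_command:
  rows:
    - [0, 0, 0, 0, 0.05]
    - [0, 0, 0, 0, 0.05]
    - [0, 0, 0, 0, 0.05]
    - [0, 0, 0, 0, 0.05]
    - [0, 0, 0, 0, 0.05]

```text
time: 25.7
position: [0.653, 0.1615, 0.075]
tool_rot: [-2.298, 2.139, -0.002]
wrist_force: [-0.7, -1.4, 6.3]
finger_gap: 0.0565
gripper_force: 63.6
```

Request:
arm_command:
  rows:
    - [0, 0, -0.02, 0, 0.05]
    - [0, 0, -0.05, 0, 0.05]
    - [0, 0, -0.08, 0, 0.05]
    - [0, 0, -0.09, 0, 0.05]
    - [0, 0, -0.09, 0, 0.05]

```text
time: 26.12
position: [0.6539, 0.1621, 0.1672]
tool_rot: [-2.295, 2.137, -0.004]
wrist_force: [-0.2, 0.4, -2.3]
finger_gap: 0.0566
gripper_force: 64.5
```

```bash
python3 - <<'E'
from plan import *
a=.072; print(.629-np.sin(a)*.075,-.0826+np.cos(a)*.075)
plan((.629-np.sin(a)*.075,-.0826+np.cos(a)*.075,.13,-1.499))
E
```

```text
0.6236046643908257 -0.007794316033710544
t 26.1 pos [0.6539 0.1621 0.1672] q [ 0.53  0.42 -0.11  0.   -1.04 -0.46] gap 0.0566 F [-0.2  0.4 -2.3] zaxis [ 0.006  0.003 -1.   ] xyaw -1.499
[np.float64(0.6236046643908257), np.float64(-0.007794316033710544), 0.13, -1.499] shift [0.1674 0.0425 0.0365] spin -0.0 or 180.0 dist 0.177
```

Request:
arm_command:
  rows:
    - [0.035, 0.009, 0, 0, 0.05]
    - [0.06, 0.016, 0, 0, 0.05]
    - [0.09, 0.023, 0, 0, 0.05]
    - [0.12, 0.03, 0, 0, 0.05]
    - [0.145, 0.037, 0, 0, 0.05]
    - [0.16, 0.041, 0, 0, 0.05]
    - [0.167, 0.0425, 0, 0, 0.05]
    - [0.167, 0.0425, 0.015, 0, 0.05]
    - [0.167, 0.0425, 0.03, 0, 0.05]
    - [0.167, 0.0425, 0.03, 0, 0.05]

```text
time: 26.95
position: [0.6197, -0.0083, 0.1295]
tool_rot: [2.295, -2.14, -0.006]
wrist_force: [-1.2, -0.9, -3.2]
finger_gap: 0.0567
gripper_force: 64.6
```

Request:
arm_command:
  rows:
    - [0, 0, 0, 0, 0.05]
    - [0, 0, 0, 0, 0.05]
    - [0, 0, 0, 0, 0.05]

```text
time: 27.2
position: [0.6223, -0.0078, 0.1338]
tool_rot: [-2.299, 2.14, -0.001]
wrist_force: [0.9, 0.8, -2.2]
finger_gap: 0.0562
gripper_force: 64.6
```

```bash
python3 - <<'E'
from plan import *
plan((.6236,-.0078,.079,-1.499))
E
```

```text
t 27.2 pos [ 0.6223 -0.0078  0.1338] q [ 0.3   0.37 -0.27  0.   -0.93 -0.23] gap 0.0562 F [ 0.9  0.8 -2.2] zaxis [ 0.001  0.    -1.   ] xyaw -1.499
[0.6236, -0.0078, 0.079, -1.499] shift [ 0.0001 -0.0013  0.0548] spin -0.0 or 180.0 dist 0.055
```

Request:
arm_command:
  rows:
    - [0, -0.001, 0.012, 0, 0.05]
    - [0, -0.001, 0.024, 0, 0.05]
    - [0, -0.001, 0.034, 0, 0.05]
    - [0, -0.001, 0.042, 0, 0.05]
    - [0, -0.001, 0.048, 0, 0.05]
    - [0, -0.001, 0.052, 0, 0.05]
    - [0, -0.001, 0.054, 0, 0.05]
    - [0, -0.001, 0.055, 0, 0.05]
    - [0, -0.001, 0.055, 0, 0.05]

```text
time: 27.95
position: [0.622, -0.0085, 0.08]
tool_rot: [2.299, -2.14, 0.0]
wrist_force: [-10.1, 0.6, 16.3]
finger_gap: 0.0562
gripper_force: 66.4
```

Request:
arm_command:
  rows:
    - [0, 0, -0.002, 0, 0.06]
    - [0, 0, -0.002, 0, 0.07]
    - [0, 0, -0.002, 0, 0.085]
    - [0, 0, -0.002, 0, 0.085]
    - [0, 0, -0.03, 0, 0.085]
    - [0, 0, -0.06, 0, 0.085]
    - [0, 0, -0.09, 0, 0.085]
    - [0, 0, -0.09, 0, 0.085]

```text
time: 28.62
position: [0.6261, -0.008, 0.1744]
tool_rot: [-2.295, 2.135, -0.01]
wrist_force: [1.1, 0.4, 0.9]
finger_gap: 0.0853
gripper_force: 0.0
```

```bash
python3 - <<'E'
from plan import *
im,d=snap('scene'); Q=cloud('scene',d)
for c in((.629,-.083),(.6236,-.0078)):
    s=(np.hypot(Q[...,0]-c[0],Q[...,1]-c[1])<.036)&(Q[...,2]>.07)&(Q[...,2]<.1); print(Q[s].mean(0).round(3),np.median(Q[s][:,2]).round(4),s.sum())
# tin top yaw from scene + color
s=(np.hypot(Q[...,0]-.445,Q[...,1]+.116)<.05)&(abs(Q[...,2]-.075)<.008); print('tin',[np.round(x,1) for x in cv2.minAreaRect((Q[s][:,:2]*1000).astype(np.float32))])
im0=cv2.imread('pics/top0.png')[:,:,::-1].copy(); d0=np.load('top0.npy'); Q0=cloud('top',d0)
mk=(np.hypot(Q0[...,0]-.442,Q0[...,1]+.111)<.06)&(Q0[...,2]>.012)
for a in(-.1,.1,.3): print('top tin fit',fit('top','tin',mk,[.442,-.111,a]))
plan((.442,-.1115,.16,-1.499),(.442,-.1115,.065,-1.499))
E
```

```text
[ 0.632 -0.087  0.084] 0.0844 313
[ 0.624 -0.014  0.083] 0.0842 292
tin [array([ 442.7, -115.5]), array([50.4, 52.6]), np.float64(78.6)]
top tin fit (array([ 0.44228463, -0.11155707, -0.15349631]), np.float64(0.9310160427807487))
top tin fit (array([ 0.44228717, -0.11155087, -0.15392399]), np.float64(0.9310160427807487))
top tin fit (array([ 0.44227094, -0.1115361 , -0.15393088]), np.float64(0.9310160427807487))
t 28.7 pos [ 0.6249 -0.0079  0.1717] q [ 0.3   0.34 -0.22  0.   -1.   -0.23] gap 0.0851 F [ 0.2  0.  -0.1] zaxis [ 0.007  0.001 -1.   ] xyaw -1.499
[0.442, -0.1115, 0.16, -1.499] shift [0.0903 0.1899 0.0103] spin -0.0 or 180.0 dist 0.211
[0.442, -0.1115, 0.065, -1.499] shift [0.0904 0.1905 0.1053] spin -0.0 or 180.0 dist 0.236
```

Request:
arm_command:
  rows:
    - [0.09, 0.19, 0, 13.3, 0.085]
    - [0.09, 0.19, 0, 13.3, 0.085]
    - [0.09, 0.19, 0, 13.3, 0.085]
    - [0.09, 0.19, 0, 13.3, 0.085]
    - [0.09, 0.19, 0, 13.3, 0.085]
    - [0.09, 0.19, 0, 13.3, 0.085]
    - [0.09, 0.19, 0, 13.3, 0.085]
    - [0.09, 0.19, 0.01, 13.3, 0.085]
    - [0.09, 0.19, 0.03, 13.3, 0.085]
    - [0.09, 0.19, 0.03, 13.3, 0.085]

```text
time: 29.5
position: [0.4383, -0.1113, 0.1352]
tool_rot: [2.032, -2.391, -0.004]
wrist_force: [-0.6, 0.4, -0.2]
finger_gap: 0.0851
gripper_force: 0.0
```

```bash
python3 - <<'E'
from plan import *
plan((.442,-.1115,.065,-1.735))
E
```

```text
t 29.5 pos [ 0.4383 -0.1113  0.1352] q [ 0.19  0.12 -0.63 -0.   -0.83 -0.35] gap 0.0851 F [-0.6  0.4 -0.2] zaxis [-0.004  0.    -1.   ] xyaw -1.733
[0.442, -0.1115, 0.065, -1.735] shift [-0.0004 -0.004   0.0702] spin 0.1 or -179.9 dist 0.07
```

Request:
arm_command:
  rows:
    - [0, -0.002, 0.015, 0, 0.085]
    - [0, -0.002, 0.035, 0, 0.085]
    - [0, -0.002, 0.055, 0, 0.085]
    - [0, -0.002, 0.068, 0, 0.085]
    - [0, -0.002, 0.068, 0, 0.085]
    - [0, -0.002, 0.068, 0, 0.085]
    - [0, -0.002, 0.068, 0, 0.04]
    - [0, -0.002, 0.068, 0, 0.04]
    - [0, -0.002, 0.068, 0, 0.04]
    - [0, -0.002, 0.068, 0, 0.04]

```text
time: 30.33
position: [0.4424, -0.1117, 0.0713]
tool_rot: [-2.035, 2.391, -0.002]
wrist_force: [-0.4, 1.3, 6.7]
finger_gap: 0.0491
gripper_force: 60.8
```

Request:
arm_command:
  rows:
    - [0, 0, 0, 0, 0.04]
    - [0, 0, 0, 0, 0.04]

```text
time: 30.5
position: [0.4423, -0.1117, 0.0713]
tool_rot: [-2.035, 2.391, -0.002]
wrist_force: [0.4, 0.6, 5.8]
finger_gap: 0.0491
gripper_force: 60.9
```

Request:
arm_command:
  rows:
    - [0, 0, -0.02, 0, 0.04]
    - [0, 0, -0.05, 0, 0.04]
    - [0, 0, -0.08, 0, 0.04]
    - [0, 0, -0.1, 0, 0.04]
    - [0, 0, -0.1, 0, 0.04]

```text
time: 30.92
position: [0.4439, -0.1117, 0.1749]
tool_rot: [-2.032, 2.387, -0.008]
wrist_force: [1.0, -0.1, -1.6]
finger_gap: 0.0491
gripper_force: 63.4
```

```bash
python3 - <<'E'
from plan import *
plan((.6344,-.1574,.15,-1.499))
E
```

```text
t 30.9 pos [ 0.4439 -0.1117  0.1749] q [ 0.19  0.07 -0.57  0.   -0.92 -0.35] gap 0.0491 F [ 1.  -0.1 -1.6] zaxis [ 0.008  0.001 -1.   ] xyaw -1.731
[0.6344, -0.1574, 0.15, -1.499] shift [ 0.0147 -0.1952  0.0264] spin -13.3 or 166.7 dist 0.197
```

Held at TCP 0.0713, so it should meet the crate floor at 0.0763.

Request:
arm_command:
  rows:
    - [0.003, -0.035, 0, -5, 0.04]
    - [0.005, -0.065, 0, -10, 0.04]
    - [0.007, -0.095, 0, -13.3, 0.04]
    - [0.01, -0.125, 0, -13.3, 0.04]
    - [0.012, -0.155, 0, -13.3, 0.04]
    - [0.0145, -0.18, 0, -13.3, 0.04]
    - [0.0145, -0.193, 0.01, -13.3, 0.04]
    - [0.0145, -0.193, 0.04, -13.3, 0.04]
    - [0.0145, -0.193, 0.04, -13.3, 0.04]
    - [0.0145, -0.193, 0.04, -13.3, 0.04]

```text
time: 31.75
position: [0.6278, -0.1571, 0.1279]
tool_rot: [2.296, -2.139, -0.006]
wrist_force: [-0.5, 0.3, -1.2]
finger_gap: 0.0488
gripper_force: 63.2
```

Request:
arm_command:
  rows:
    - [0, 0, 0, 0, 0.04]
    - [0, 0, 0, 0, 0.04]
    - [0, 0, 0, 0, 0.04]

```text
time: 32.0
position: [0.6302, -0.157, 0.1319]
tool_rot: [-2.298, 2.14, -0.003]
wrist_force: [0.1, -0.9, -2.0]
finger_gap: 0.0489
gripper_force: 63.2
```

```bash
python3 - <<'E'
from plan import *
plan((.6344,-.1574,.076,-1.499))
E
```

```text
t 32.0 pos [ 0.6302 -0.157   0.1319] q [ 0.06  0.41 -0.21  0.   -0.95  0.02] gap 0.0489 F [ 0.1 -0.9 -2. ] zaxis [ 0.003 -0.    -1.   ] xyaw -1.5
[0.6344, -0.1574, 0.076, -1.499] shift [ 0.0007 -0.004   0.0559] spin -0.0 or 180.0 dist 0.056
```

Request:
arm_command:
  rows:
    - [0.0005, -0.004, 0.012, 0, 0.04]
    - [0.0005, -0.004, 0.024, 0, 0.04]
    - [0.0005, -0.004, 0.034, 0, 0.04]
    - [0.0005, -0.004, 0.042, 0, 0.04]
    - [0.0005, -0.004, 0.048, 0, 0.04]
    - [0.0005, -0.004, 0.052, 0, 0.04]
    - [0.0005, -0.004, 0.055, 0, 0.04]
    - [0.0005, -0.004, 0.0555, 0, 0.04]
    - [0.0005, -0.004, 0.0555, 0, 0.04]

```text
time: 32.75
position: [0.6332, -0.1573, 0.0763]
tool_rot: [2.299, -2.14, -0.0]
wrist_force: [-6.8, 2.1, 13.6]
finger_gap: 0.0489
gripper_force: 65.0
```

Request:
arm_command:
  rows:
    - [0, 0, 0, 0, 0.055]
    - [0, 0, 0, 0, 0.07]
    - [0, 0, 0, 0, 0.085]
    - [0, 0, 0, 0, 0.085]
    - [0, 0, -0.03, 0, 0.085]
    - [0, 0, -0.06, 0, 0.085]
    - [0, 0, -0.09, 0, 0.085]
    - [0, 0, -0.12, 0, 0.085]

```text
time: 33.42
position: [0.6336, -0.1574, 0.1957]
tool_rot: [2.298, -2.141, -0.0]
wrist_force: [1.1, 0.1, 0.3]
finger_gap: 0.085
gripper_force: 0.0
```

```bash
python3 - <<'E'
from plan import *
plan((.45,-.3,.25,-1.499))
E
```

```text
t 33.4 pos [ 0.6336 -0.1574  0.1957] q [ 0.05  0.36 -0.12  0.   -1.08  0.02] gap 0.085 F [1.1 0.1 0.3] zaxis [-0. -0. -1.] xyaw -1.5
[0.45, -0.3, 0.25, -1.499] shift [ 0.1293  0.1932 -0.0542] spin -0.1 or 179.9 dist 0.239
```

Contact was again at the predicted height. I'll back off to a clear spot and check everything.

Request:
arm_command:
  rows:
    - [0.129, 0.193, -0.05, 0, 0.085]
    - [0.129, 0.193, -0.05, 0, 0.085]
    - [0.129, 0.193, -0.05, 0, 0.085]
    - [0.129, 0.193, -0.05, 0, 0.085]
    - [0.129, 0.193, -0.05, 0, 0.085]
    - [0.129, 0.193, -0.05, 0, 0.085]
    - [0.129, 0.193, -0.05, 0, 0.085]
    - [0.129, 0.193, -0.05, 0, 0.085]

```text
time: 34.08
position: [0.4495, -0.3007, 0.2454]
tool_rot: [-2.296, 2.144, -0.003]
wrist_force: [1.0, -0.2, -0.5]
finger_gap: 0.085
gripper_force: 0.0
```

```bash
python3 - <<'E'
from plan import *
im,d=snap('top','t9'); im2,d2=snap('scene','s9')
a=cv2.resize(im[140:280,90:330,::-1],(800,467),interpolation=cv2.INTER_CUBIC); cv2.imwrite('pics/c9.png',a)
b=cv2.resize(im2[110:270,260:430,::-1],(637,600),interpolation=cv2.INTER_CUBIC); cv2.imwrite('pics/c9s.png',b)
for c,dd in(('top',d),('scene',d2)):
    Q=cloud(c,dd)
    for p in((.629,-.083),(.6236,-.0078),(.6344,-.1574)):
        s=(np.hypot(Q[...,0]-p[0],Q[...,1]-p[1])<.036)&(Q[...,2]>.065)&(Q[...,2]<.1); q=Q[s]; A=np.c_[q[:,:2],np.ones(len(q))]
        k=abs(q[:,2]-np.median(q[:,2]))<.006; g=np.linalg.lstsq(A[k],q[k,2],rcond=None)[0]
        print(c,q[k].mean(0).round(3),'slope',g[:2].round(3))
E
```

```text
top [ 0.628 -0.081  0.086] slope [-0.016  0.01 ]
top [ 0.621 -0.008  0.086] slope [-0.017  0.023]
top [ 0.632 -0.157  0.08 ] slope [ 0.025 -0.01 ]
scene [ 0.63  -0.086  0.085] slope [-0.015  0.002]
scene [ 0.623 -0.012  0.084] slope [-0.031  0.009]
scene [ 0.635 -0.162  0.079] slope [-0.023  0.021]
```

View pics/c9.png

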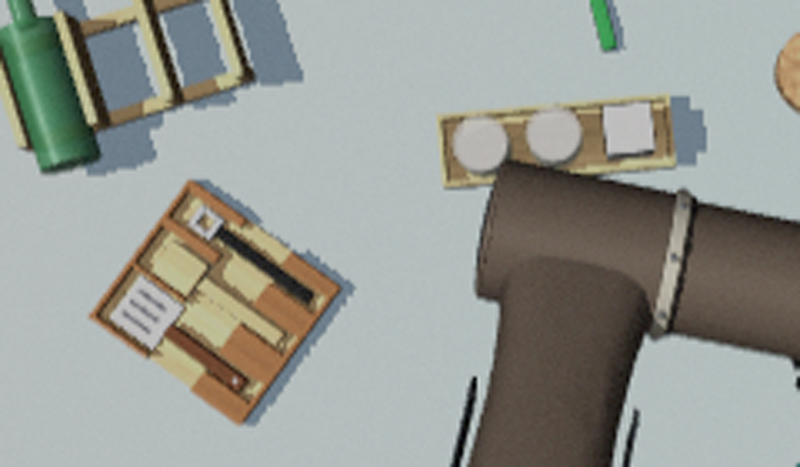

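View pics/c9s.png

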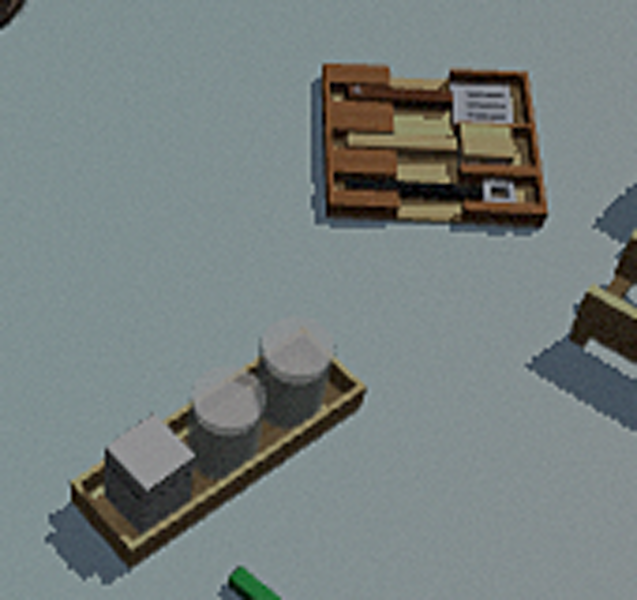

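Both crops show the three tools in their own lanes with heads in the wide pockets, and tumbler, tumbler, tin standing in a row in the crate. One last flatness check from depth.

```bash
python3 - <<'E'
from plan import *
im,d=snap('top'); Q=cloud('top',d); a=.918; e=np.array([np.cos(a),np.sin(a)]); n=np.array([-e[1],e[0]]); r=Q[...,:2]-[.4713,.2786]
for nm,y in(('spat',.0515),('brush',-.0085),('opener',-.0605)):
    print(nm,[(round(x,3),np.median(Q[...,2][(abs(r@n-y)<.005)&(abs(r@e-x)<.006)]).round(4)) for x in(-.065,-.045,-.02,0,.015,.045,.06,.07)])
h=Q[...,2]
for nm,y,t in(('spat',.0515,.013),('brush',-.0085,.013),('opener',-.0605,.010)):
    for lo,hi in((-.03,-.005),(-.005,.02)):
        s=(abs(r@n-y)<.02)&(r@e>lo)&(r@e<hi)&(h>t+.001); print(nm,lo,(r@n)[s].mean().round(4)-y,s.sum())
E
```

```text
spat [(-0.065, np.float64(0.0231)), (-0.045, np.float64(0.0215)), (-0.02, np.float64(0.0227)), (0, np.float64(0.0219)), (0.015, np.float64(0.0223)), (0.045, np.float64(0.0108)), (0.06, np.float64(0.0119)), (0.07, np.float64(0.0114))]
brush [(-0.065, np.float64(0.0235)), (-0.045, np.float64(0.0223)), (-0.02, np.float64(0.0239)), (0, np.float64(0.0217)), (0.015, np.float64(0.0223)), (0.045, np.float64(0.03)), (0.06, np.float64(0.0265)), (0.07, np.float64(0.0267))]
opener [(-0.065, np.float64(0.0152)), (-0.045, np.float64(0.0153)), (-0.02, np.float64(0.0157)), (0, np.float64(0.017)), (0.015, np.float64(0.0179)), (0.045, np.float64(0.0154)), (0.06, np.float64(0.0082)), (0.07, np.float64(0.0131))]
spat -0.03 0.00020000000000000573 35
spat -0.005 0.0004000000000000045 37
brush -0.03 0.0002999999999999999 31
brush -0.005 0.00040000000000000105 34
opener -0.03 -0.0008000000000000021 33
opener -0.005 -0.0008000000000000021 28
```

All three tools lie flat and within 1 mm of their lane centres. Handing in.

```bash
python3 -c "
from cell import ctrl
print(ctrl.hand_in())"
```

```text
the job is handed in; nothing more can be done
None
```

I handed the job in at about 34 s: the spatula, brush and opener lie flat in their own lanes with heads in the wide ends, and both tumblers (mouth down) and the tin stand in one row in the crate (no cup was out); the hand-in call returned no verdict.

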